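# Level the hot plate and set up a gasket pile under load

### The job

Push the wedge in under the low right-hand edge of the hot plate (right as seen from the robot) until the plate is level, before anything is put on it. Then pile all the gasket-board slabs there are, in any order, squarely one on another on the outline in the middle of the plate, and lower the steel load block squarely onto the pile: feel it rest there before you let go of it, do not drop it. Last, press the start button fully down; the plate must be left level on the wedge and the beaker, bottle and jar undisturbed.

Things in the scene. Friction and masses are not known exactly. Their poses are not given: they have to be found in the camera images.
- hotplate (a joint): Tilt in rad of the hot plate, a white bench unit 250 mm deep (x) by 220 mm wide (y), 1.8 kg. It rocks about a line along its x, 210 mm in from its right edge: the left feet (+y) stand in rubber cups fixed to the bench, the right feet (-y) are short stubs, so that side hangs low. 0 = level, -0.055 = low as found, positive = right side too high. It stays up only with something under the low edge.
- vial (a point): Middle of the green spirit vial on the front deck, lying along y. Its bubble is some 8 mm off towards the high (+y) side as found, and between the two black lines when the plate is level.
- plate_mid (a point): Middle of the steel plate's top face = centre of the engraved outline (102 mm along x by 72 mm), 89 to 92 mm above the bench when level. Axes are the hot plate's: x from the control deck (nearest the robot) to the back, y left, z up, tilting with it. The steel plate is 170 mm (x) by 190 mm (y), 17 mm proud of the housing.
- low_edge (a point): Bottom edge of the hot plate's right side wall (-y side), abreast of the steel plate's middle; axes as the hot plate's. 8 to 11 mm above the bench as found, 19 to 22 mm when level (differs from start to start). Stub feet stand 60 mm from it towards +x and 130 mm towards -x; between them a wedge can go 150 mm deep. The wall above is upright, to 72 mm above the bench.
- wedge: Solid steel levelling wedge, 150 mm long, 32 mm wide, 3 mm thick at the thin end rising straight to 34 mm at the thick end (slope 0.207), 0.68 kg, balancing 54 mm from the thick end. Origin at the centre of its underside; +x points to the thin end, z up. It lies flat on the bench to the right of the hot plate and stays where it is left under the load. Pushing it in under the hot plate takes 10 to 25 N.
- start (a joint): Travel of the start button, m: 0 = up, 0.006 = fully down, at about 4 N. It springs back.
- start_top (a point): Centre of the top of the start button, a round grey button 26 mm across in a black collar on the front deck of the hot plate, right of the middle; pressed along -z. About 83 mm above the bench when level.
- load: Steel load block: base 80 mm (x) by 54 mm (y) by 18 mm, with an upright flat lug for lifting in the middle, 44 mm along x, 14 mm thick along y, its top 54 mm above the underside. 0.65 to 0.9 kg. Origin at the centre of its underside.
- beaker: Glass beaker, 68 mm across, 85 mm tall, to be left alone. Origin at its base.
- flask: Amber sample bottle, 60 mm across, 125 mm tall, to be left alone. Origin at its base.
- jar: Clear jar with a white cap, 60 mm across, 65 mm tall, to be left alone. Origin at its base.
- slab1: Slab of red-brown compressed gasket board, 96 mm (x) by 66 mm (y) by 12 mm thick, 120 g or so; may be absent; either face may be up. Origin at the centre of the face that is underneath at the start, z up.
- slab2: Slab of red-brown compressed gasket board, 96 mm (x) by 66 mm (y) by 15 mm thick, 150 g or so; may be absent; either face may be up. Origin at the centre of the face that is underneath at the start, z up.
- slab3: Slab of red-brown compressed gasket board, 96 mm (x) by 66 mm (y) by 18 mm thick, 180 g or so; may be absent; either face may be up. Origin at the centre of the face that is underneath at the start, z up.
- slab4: Slab of red-brown compressed gasket board, 96 mm (x) by 66 mm (y) by 21 mm thick, 210 g or so; may be absent; either face may be up. Origin at the centre of the face that is underneath at the start, z up.
- slab5: Slab of red-brown compressed gasket board, 96 mm (x) by 66 mm (y) by 24 mm thick, 240 g or so; may be absent; either face may be up. Origin at the centre of the face that is underneath at the start, z up.
Things that resemble listed ones, but are neither listed nor needed, are in the scene too. What is shaped like the wedge but blue or orange is not meant.

How it is judged (in metres and radians):
On the way, in this order (a step that is already met when the one before it is completed fails the run):
1. the empty hot plate stands level (within 0.015 rad) on the wedge, not held up by the gripper (value of joint hotplate between -0.015 and 0.015 rad and contact force between wedge and hotplate above 1 N and contact force between the fingers and hotplate below 0.5 N and contact force between each of slab1, slab2, slab3, slab4, slab5, load and hotplate below 0.1 N), for 0.4 s.
2. all slabs present are piled squarely on the outline (each within 12 mm and 0.17 rad of it) (horizontal distance between each of slab1, slab2, slab3, slab4, slab5 and plate_mid below 0.012 m and z of each of slab1, slab2, slab3, slab4, slab5 in the frame of plate_mid above -0.004 m and angle between the z axis of each of slab1, slab2, slab3, slab4, slab5 and the z axis of plate_mid, either way round below 0.06 rad and angle between the x axis of each of slab1, slab2, slab3, slab4, slab5 and the x axis of plate_mid, either way round below 0.17 rad), for 0.3 s.
3. the load block, still held, rests squarely on the pile without moving (horizontal distance between load and plate_mid below 0.012 m and angle between load's own z axis and vertical below 0.06 rad and angle between the x axis of load and the x axis of plate_mid, either way round below 0.17 rad and (contact force between load and slab1 above 1 N or contact force between load and slab2 above 1 N or contact force between load and slab3 above 1 N or contact force between load and slab4 above 1 N or contact force between load and slab5 above 1 N) and contact force between the fingers and load above 1 N and linear speed of load below 0.03 m/s), for 0.2 s.
4. the load block stands on the pile, let go, and the start button is pressed fully down (horizontal distance between load and plate_mid below 0.012 m and angle between load's own z axis and vertical below 0.06 rad and angle between the x axis of load and the x axis of plate_mid, either way round below 0.17 rad and (contact force between load and slab1 above 1 N or contact force between load and slab2 above 1 N or contact force between load and slab3 above 1 N or contact force between load and slab4 above 1 N or contact force between load and slab5 above 1 N) and contact force between the fingers and load below 0.1 N and value of joint start above 0.0045 m), for 0.05 s.
At the end, for the whole second after the job is handed in: The hot plate is level within 0.015 rad, carried by the wedge; every slab present lies flat in the pile, and the load block flat on top of it, each within 12 mm and 0.17 rad of the outline; all is at rest and the start button is up again (all of step 2 and value of joint hotplate between -0.015 and 0.015 rad and contact force between wedge and hotplate above 1 N and horizontal distance between load and plate_mid below 0.012 m and angle between load's own z axis and vertical below 0.06 rad and angle between the x axis of load and the x axis of plate_mid, either way round below 0.17 rad and (contact force between load and slab1 above 1 N or contact force between load and slab2 above 1 N or contact force between load and slab3 above 1 N or contact force between load and slab4 above 1 N or contact force between load and slab5 above 1 N) and linear speed of each of slab1, slab2, slab3, slab4, slab5, load, wedge below 0.02 m/s and value of joint start below 0.002 m); the robot touches nothing.
It fails at once if the beaker, bottle or jar is shoved more than 30 mm or knocked over (distance of any of beaker, flask, jar from where it was at the start of the episode above 0.03 m or angle between any of beaker, flask, jar's own z axis and vertical above 0.5 rad).
Of slab1, slab2, slab3, slab4, slab5 only 3 to 5 are there at a start; the rules pass over those that are not, and their reading is None.
At some moment in a run one of slab1, slab2, slab3, slab4, slab5, load, wedge may be knocked a few centimetres aside while the robot is not near it.
Once in a run the grip may slacken for a moment while it holds something.
It also fails if it takes over 210 s, if anything falls off the work surface, if the arm or the gripper's body presses on something with over 40 N, if the wrist force passes 120 N, or if a joint passes its speed limit or range.

### The arm

A 6-joint arm with a two-finger parallel gripper is mounted at the origin on the work surface. World frame = base frame: x ahead of the robot, y to its left, z up, the work surface at z = 0. Lengths are in m, angles in degrees, forces in N, time in s.
With the tool pointing down it reaches from about 0.4 to 0.825 m from the base axis. Payload 7 kg.
Tool frame: the origin (TCP) lies midway between the tips of the shut fingers; the grasp point (between the pads) lies 19 mm behind it; z points along the fingers, x is the direction in which the jaws open and shut, and the axes are right-handed (so a half turn about z gives the same grasp; the last joint's range is limited). The gripper opens to 88 mm and grips with 3 to 60 N. Pads are 19 mm wide; open, the fingers measure 130 mm over their backs; the gripper's body (78 mm by 193 mm) begins 47 mm behind the grasp point.
Start: joints at [83.887, 20.546, 0.682, 0, -70.136, -16.507], TCP at [0.26, 0.623, 0.227] pointing down, gripper open.
Joint ranges: [-176.03, 176.03], [-82.01, 121.73], [-58.28, 71.71], [-173.87, 95.51], [-174.79, -0.11], [-173.66, 173.66]. Speed limits (degrees/s): [136.94, 136.94, 172.46, 180, 180, 180].

### API

Orientations are given as [roll, pitch, yaw] about the fixed x, y, z axes, in that order (R = Rz(yaw) Ry(pitch) Rx(roll)).
In Python, from plant import ctrl, vision, nets gives the robot as it stands.
- The arm moves only by the shell command python3 -m jog 'ROWS'. ROWS is text: rows parted by semicolons, each of 7 numbers parted by spaces: the turn, a rotation vector about the tool's x, y, z in units of 0.1 rad (1.0 is 0.1 rad), then the shift along the tool's x, y, z in units of 4 cm (1.0 is 4 cm), then the opening, from -1 (shut) to 1 (fully open). In form: rx ry rz x y z jaw; .... A call has 1 to 8 rows; each row shifts and turns the commanded pose from where the row before left it, along the tool's axes as they then stand; what a row does not reach is not made up. A row lasts 1/8 s, in which the tool goes at most 62.5 mm and 10.7 degrees, less where a joint would pass 70% of its speed; a pose out of reach is approached as far as the arm can. A call with a number of a shift or a turn outside -1 to 1 is refused whole. A call with a gripper value outside its range is refused whole. The fingers move at their own pace and stop on an object; the grip force is fixed at half the most. Time passes only in rows, so rows that do not move let the fingers close. It gives the time, the measured TCP pose, the force and the opening at its end, in the units of the state.
- ctrl.get_obs(): the state, without advancing time (a new reading comes with each control period).
- vision.snapshot(name): name is "side" or "top"; returns (picture, depth): 480x640x3 uint8, red, green, blue; 480x640 float32, m along the optical axis (not along the pixel's ray), 0 where there is no reading.
- vision.camera_info(name): a dict with "camera_matrix" (3x3 intrinsics, pixels), "camera_from_world" (4x4, takes a point from world to camera coordinates). Camera axes: x right, y down, z forward; pixel columns grow to the right and rows downward; lengths in m; the calibration is good to about 2 mm. A picture is of the moment at which its call begins. camera_info takes no time and is no camera call.
- ctrl.close_job(): hands the job in, once; it reports no verdict.
Trained networks look in the newest picture that a camera, given by its name, has taken for a name from the list of things; names that differ only in an ending like _2 or _b are one class to them, and where a whole thing is asked for, a point or a joint stands for the part that bears it (a point fixed in the world has none). Each returns a list of dicts, best first, with "score" (0 to 1); they miss things now and then, are a little off and sometimes report something else, mostly with a low value. They report only what shows in the picture. A call takes as long as a camera call. They do not tell look-alikes from the thing itself.
- nets.boxes_of(target, camera): "location" ([x, y, z] in m, in world coordinates, good to about 4 mm: the middle of the surface that is visible of it).
The state is a dict: "clock": time; "joint_pos": joint angles; "qvel": joint speeds; "tau": joint torques, N m; "tool_pos": TCP position; "orientation": TCP orientation; "force": force on the tool from outside, world axes, zero at the start; "moment": the same for the moment, N m; "opening": finger opening in m.
Only numpy, scipy, OpenCV 4.12 (cv2) and the standard library are available. Lean on these libraries where they do the work, as an engineer would, in place of code of your own. Each camera call takes 0.05 s, during which the arm holds its last target.

## Working session

There is one attempt and no reset: what is moved stays moved. The work goes in short steps, Python scripts to look and compute and a shell command to move; the robot and the scene stay as the last step left them, time stands still between calls to the robot, and variables do not carry over. Pictures are saved under pics/ and viewed, and the job is handed in when it is done.

```bash
ls; mkdir -p pics; python3 - <<'E'
from plant import ctrl, vision, nets
import cv2,numpy as np
o=ctrl.get_obs();print(o)
for n in("top","side"):
    im,d=vision.snapshot(n);cv2.imwrite(f"pics/{n}0.png",im[:,:,::-1]);np.save(f"pics/{n}0d.npy",d)
    i=vision.camera_info(n);print(n,i)
E
```

```text
pics
{'clock': 0.0, 'joint_pos': array([ 8.38882535e+01,  2.05915201e+01,  6.33974143e-01, -1.91281734e-02,
       -7.01345294e+01, -1.65079846e+01]), 'qvel': array([-0.00115337,  0.01481954,  0.11101774, -0.10315224,  0.01210119,
        0.0415943 ]), 'tau': array([-1.04899147e-03, -5.82726359e+01,  2.93049645e+01,  6.99740946e+00,
        6.91365130e-03, -1.60767645e-04]), 'tool_pos': array([0.25944611, 0.62263034, 0.22562636]), 'orientation': array([-1.79991075e+02, -9.33898625e-02, -1.12626253e+02]), 'force': array([-0.49521551,  0.29995614,  0.3038425 ]), 'moment': array([-0.03102803,  0.02547996,  0.08871499]), 'opening': 0.08753717697506638}
top {'camera_matrix': array([[447.53639498,   0.        , 322.99895538],
       [  0.        , 447.53639498, 243.09874809],
       [  0.        ,   0.        ,   1.        ]]), 'camera_from_world': array([[-0.0134226 , -0.99979747,  0.0149951 , -0.01320476],
       [-0.99049901,  0.01124212, -0.13705961,  0.57065123],
       [ 0.13686327, -0.01669233, -0.9904493 ,  1.1440003 ],
       [ 0.        ,  0.        ,  0.        ,  1.        ]])}
side {'camera_matrix': array([[623.04410709,   0.        , 309.49002282],
       [  0.        , 623.04410709, 244.16831003],
       [  0.        ,   0.        ,   1.        ]]), 'camera_from_world': array([[ 0.98907579, -0.14633242,  0.01777347, -0.54137568],
       [-0.1025427 , -0.76963925, -0.63019078,  0.09582728],
       [ 0.1058965 ,  0.62148391, -0.77623687,  1.38698018],
       [ 0.        ,  0.        ,  0.        ,  1.        ]])}
```

View pics/top0.png

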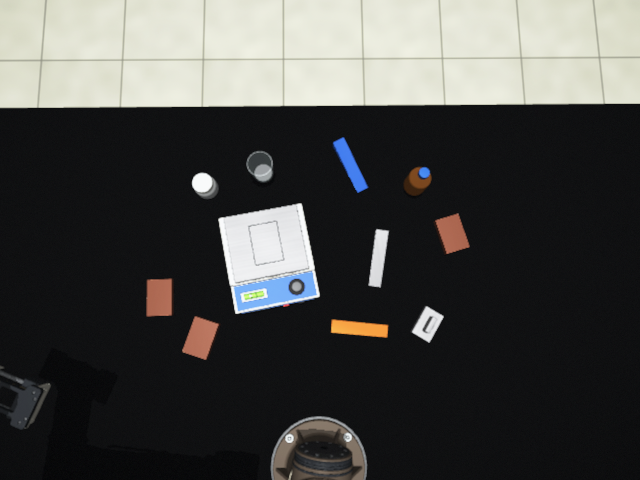

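View pics/side0.png

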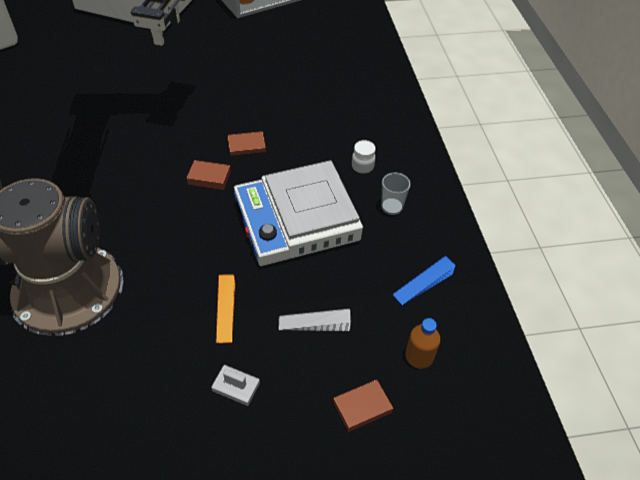

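Top view: three slabs (160,297), (200,338), (452,233); grey wedge (378,258), with blue (350,165) and orange (359,328) decoys; load (428,324); hot plate (268,258); jar (205,185), beaker (261,167), bottle (418,181). Next I measure them.

```bash
cat > h.py <<'E'
from plant import ctrl, vision, nets
import cv2,numpy as np
def cloud(n,d):
    i=vision.camera_info(n);K=i["camera_matrix"];T=np.linalg.inv(i["camera_from_world"])
    v,u=np.mgrid[:480,:640];P=np.stack([(u-K[0,2])/K[0,0]*d,(v-K[1,2])/K[1,1]*d,d,np.ones_like(d)],-1)
    return (P@T.T)[...,:3]
def proj(n,p):
    i=vision.camera_info(n);q=i["camera_from_world"]@np.r_[p,1];r=i["camera_matrix"]@q[:3];return r[:2]/r[2]
def snap(n,tag=None):
    im,d=vision.snapshot(n)
    if tag: cv2.imwrite(f"pics/{tag}.png",im[:,:,::-1])
    return im,d,cloud(n,d)
def crop(im,u,v,r,f,name):
    c=im[max(0,v-r):v+r,max(0,u-r):u+r,::-1];cv2.imwrite(f"pics/{name}.png",cv2.resize(c,None,fx=f,fy=f,interpolation=cv2.INTER_CUBIC))
def redmask(im):
    h=cv2.cvtColor(im,cv2.COLOR_RGB2HSV);m=((h[...,0]<10)|(h[...,0]>172))&(h[...,1]>90)&(h[...,2]>60)
    return m
def comps(m,mina=60):
    n,l,s,c=cv2.connectedComponentsWithStats(m.astype(np.uint8));return [(l==k) for k in range(1,n) if s[k,4]>=mina]
def rectfit(P,zlo=None):
    (cx,cy),(w,h),a=cv2.minAreaRect((P[:,:2]*1000).astype(np.float32))
    if w<h: w,h,a=h,w,a+90
    return round(cx,1),round(cy,1),round(w,1),round(h,1),round((a+90)%180-90,1)
E
python3 - <<'E'
from h import *
for n in("top","side"):
    im=cv2.imread(f"pics/{n}0.png")[:,:,::-1];d=np.load(f"pics/{n}0d.npy");P=cloud(n,d)
    for m in comps(redmask(im)):
        m2=m&(d>0);Q=P[m2];v,u=np.nonzero(m);z=Q[:,2];top=Q[z>np.percentile(z,90)-.006]
        print(n,"red",u.mean().round(),v.mean().round(),m.sum(),"zmax",np.percentile(z,[5,50,90]).round(4),rectfit(top))
    h=cv2.cvtColor(np.ascontiguousarray(im),cv2.COLOR_RGB2HSV)
    print(n,"bench z",np.median(P[(d>0)&(h[...,2]<40)][:,2]))
    if n=="top":
        for (u,v,r) in((378,258,32),(428,324,18)):
            s=np.zeros((480,640),bool);s[v-r:v+r,u-r:u+r]=1;m=s&(h[...,2]>60)&(h[...,1]<60)&(d>0)
            Q=P[m];print(u,v,m.sum(),rectfit(Q),Q[:,2].max())
            i=np.argsort(Q[:,1] if r<20 else Q[:,0]);
            print([ (Q[k].round(3)) for k in i[::max(1,len(i)//12)]])
im=cv2.imread("pics/side0.png")[:,:,::-1]
crop(im,315,320,90,6 if 0 else 4,"c1")
crop(im,200,40,130,3,"c2")
E
```

```text
top red 452.0 233.0 898 zmax [0.0021 0.0201 0.023 ] (595.2, -368.9, 95.8, 66.0, 16.5)
top red 159.0 297.0 960 zmax [0.0098 0.0139 0.0167] (434.1, 415.8, 95.9, 67.5, 1.6)
top red 200.0 337.0 1026 zmax [0.0166 0.0227 0.0259] (328.6, 303.2, 96.3, 67.1, -18.7)
top bench z -0.0008171605575838514
378 258 787 (534.8, -169.4, 159.2, 39.3, -9.9) 0.03824429401196383
[array([ 0.454, -0.173,  0.003]), array([ 0.468, -0.146,  0.002]), array([ 0.481, -0.152,  0.005]), array([ 0.494, -0.157,  0.01 ]), array([ 0.508, -0.171,  0.011]), array([ 0.521, -0.17 ,  0.017]), array([ 0.533, -0.187,  0.   ]), array([ 0.545, -0.157,  0.019]), array([ 0.558, -0.181,  0.023]), array([ 0.571, -0.157,  0.028]), array([ 0.582, -0.196,  0.001]), array([ 0.595, -0.171,  0.031]), array([ 0.613, -0.183,  0.003])]
428 324 683 (355.1, -295.9, 84.8, 60.9, -32.0) 0.060915578653436775
[array([ 0.375, -0.341, -0.004]), array([ 0.373, -0.321,  0.02 ]), array([ 0.381, -0.313,  0.014]), array([ 0.324, -0.305,  0.014]), array([ 0.389, -0.299,  0.018]), array([ 0.316, -0.294,  0.013]), array([ 0.362, -0.29 ,  0.057]), array([ 0.358, -0.286,  0.03 ]), array([ 0.335, -0.283,  0.019]), array([ 0.355, -0.279,  0.017]), array([ 0.373, -0.274,  0.017]), array([ 0.327, -0.267,  0.017]), array([ 0.337, -0.255,  0.015])]
side red 246.0 142.0 675 zmax [0.0003 0.0141 0.0178] (435.6, 413.5, 95.8, 71.6, 0.8)
side red 208.0 172.0 771 zmax [0.0031 0.0233 0.0267] (329.7, 301.3, 98.0, 71.0, -18.8)
side red 363.0 403.0 1700 zmax [0.0154 0.0209 0.0237] (596.1, -371.1, 97.6, 67.2, 16.1)
side bench z -0.00018095538987505932
```

View pics/c1.png

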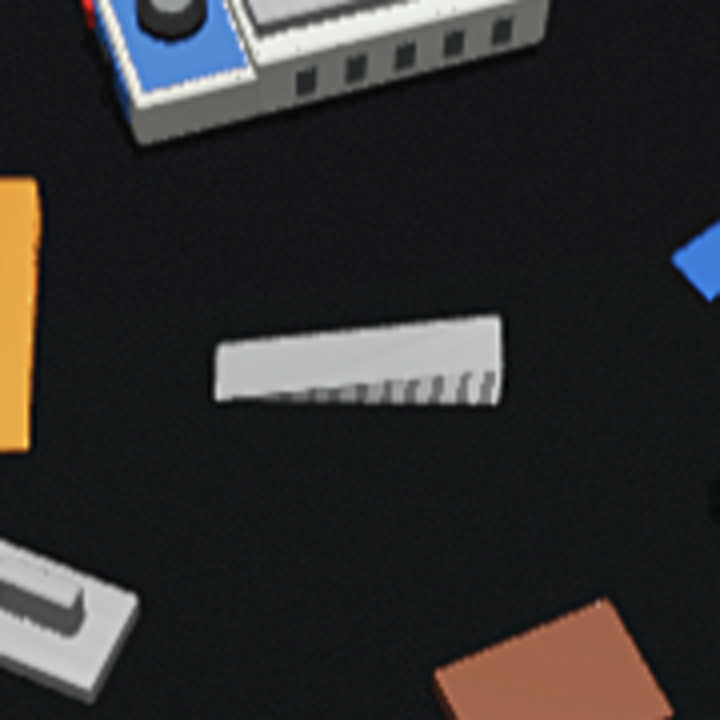

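View pics/c2.png

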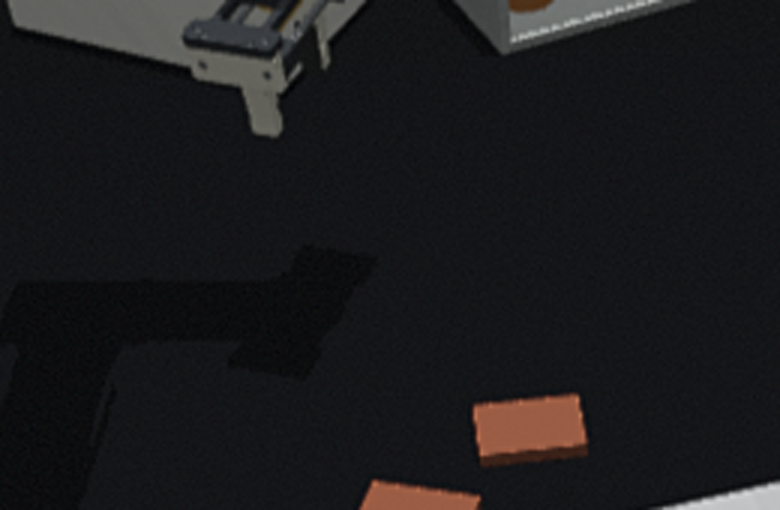

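```bash
python3 - <<'E'
from h import *
for t in("slab1","slab3","wedge","load","low_edge","plate_mid","start_top"):
    for n in("top","side"):
        for r in nets.boxes_of(t,n)[:6]: 
            print(t,n,np.round(r["location"],3),round(r["score"],2),proj(n,r["location"]).round())
im=cv2.imread("pics/side0.png")[:,:,::-1];d=np.load("pics/side0d.npy");P=cloud("side",d)
for u,v in((245,2),(262,2),(250,13),(280,3),(100,8),(5,20)): print(u,v,im[v,u],P[v,u].round(3))
# hot plate edges: bright housing
imt=cv2.imread("pics/top0.png")[:,:,::-1];crop(imt,268,258,60,10//2+1,"c3")
crop(im,300,215,75,5,"c4")
E
```

```text
slab1 top [0.432 0.417 0.017] 0.93 [158. 298.]
slab1 top [0.33  0.301 0.028] 0.83 [200. 337.]
slab1 top [ 0.596 -0.364  0.021] 0.69 [450. 233.]
slab1 top [0.453 0.052 0.08 ] 0.19 [295. 288.]
slab1 side [ 0.594 -0.373  0.024] 0.98 [362. 404.]
slab1 side [0.33  0.29  0.025] 0.71 [208. 174.]
slab1 side [0.434 0.41  0.014] 0.67 [246. 143.]
slab1 side [0.528 0.082 0.075] 0.32 [297. 214.]
slab3 top [0.432 0.417 0.017] 0.93 [158. 298.]
slab3 top [0.33  0.301 0.028] 0.83 [200. 337.]
slab3 top [ 0.596 -0.364  0.021] 0.69 [450. 233.]
slab3 top [0.453 0.052 0.08 ] 0.19 [295. 288.]
slab3 side [ 0.594 -0.373  0.024] 0.98 [362. 404.]
slab3 side [0.33  0.29  0.025] 0.71 [208. 174.]
slab3 side [0.434 0.41  0.014] 0.67 [246. 143.]
slab3 side [0.528 0.082 0.075] 0.32 [297. 214.]
wedge top [ 0.53  -0.163  0.016] 0.83 [376. 259.]
wedge top [ 0.351 -0.104  0.016] 0.61 [356. 327.]
wedge top [ 0.796 -0.093  0.021] 0.57 [348. 163.]
wedge side [ 0.8   -0.099  0.016] 0.95 [427. 280.]
wedge side [ 0.539 -0.176  0.016] 0.73 [318. 322.]
wedge side [ 0.353 -0.113  0.018] 0.64 [228. 307.]
load top [ 0.354 -0.292  0.018] 0.57 [427. 324.]
load top [0.331 0.3   0.027] 0.31 [201. 337.]
load side [ 0.355 -0.3    0.015] 0.96 [235. 387.]
low_edge top [0.524 0.124 0.08 ] 0.81 [266. 260.]
low_edge side [0.527 0.082 0.074] 0.56 [296. 215.]
plate_mid top [0.527 0.127 0.082] 0.96 [265. 258.]
plate_mid top [0.729 0.296 0.064] 0.37 [202. 183.]
plate_mid side [0.525 0.084 0.074] 0.85 [295. 214.]
start_top top [0.454 0.055 0.078] 0.62 [294. 287.]
start_top side [0.53  0.085 0.078] 0.53 [297. 212.]
245 2 [76 48 23] [0.49  1.108 0.021]
262 2 [112 115 113] [0.548 1.114 0.014]
250 13 [65 68 66] [0.502 1.063 0.006]
280 3 [86 89 87] [0.609 1.111 0.008]
100 8 [ 99 101  97] [0.016 1.091 0.041]
5 20 [106 108 102] [-0.243  0.958  0.096]
```

View pics/c3.png

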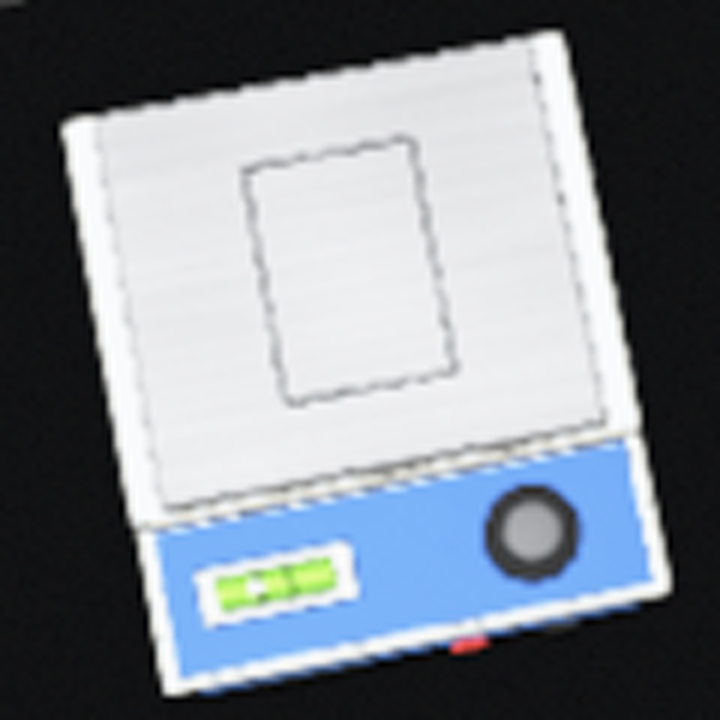

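View pics/c4.png

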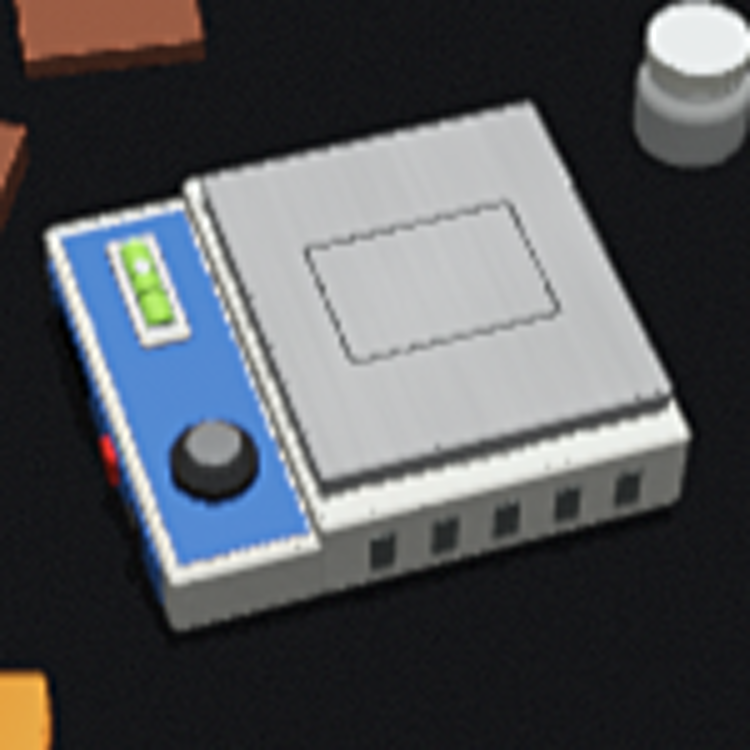

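```bash
cat >> h.py <<'E'
def hotplate(n,im,P,pxbox=None):
    # steel plate: plane fit of points 0.07<z<0.11 around hotplate
    m=(P[...,2]>.068)&(P[...,2]<.11)&(np.abs(P[...,0]-.55)<.17)&(np.abs(P[...,1]-.125)<.16)
    return m
def plan(x,y,z,yaw):
    o=ctrl.get_obs();p=o["tool_pos"];r,pt,yw=o["orientation"]
    dy=(yaw-yw+180)%360-180
    if dy>90: dy-=180
    if dy<-90: dy+=180
    from scipy.spatial.transform import Rotation as R
    y2=np.radians(yw+dy);X=np.array([np.cos(y2),np.sin(y2),0]);Y=np.array([np.sin(y2),-np.cos(y2),0])
    d=np.array([x,y,z])-p
    print("now",p.round(4),"rpy",np.round(o["orientation"],1),"F",o["force"].round(1),"open",round(o["opening"],4),"t",o["clock"],"j1,j6",o["joint_pos"][[0,5]].round(0))
    print("turn rz total %.2f (yaw->%.1f) ; then shift x %.2f y %.2f z %.2f"%(-np.radians(dy)/.1,yw+dy,d@X/.04,d@Y/.04,-d[2]/.04))
E
python3 - <<'E'
from h import *
d=np.load("pics/top0d.npy");P=cloud("top",d);im=cv2.imread("pics/top0.png")[:,:,::-1]
# rectangle outline corners via ray-plane; plane from steel plate
c=np.array([(247,168),(411,138),(456,370),(292,402)])/6.+[208,198]-.4
poly=np.zeros((480,640),np.uint8);cv2.fillPoly(poly,[c.astype(int)],1)
Q=P[(poly>0)&(d>0)];A=np.c_[Q[:,:2],np.ones(len(Q))];k=np.linalg.lstsq(A,Q[:,2],rcond=None)[0];print("plane",k,Q.mean(0))
i=vision.camera_info("top");K=i["camera_matrix"];T=np.linalg.inv(i["camera_from_world"])
W=[]
def ray(u,v,k):
    q=np.linalg.inv(K)@[u,v,1];D=T[:3,:3]@q;C=T[:3,3];t=(k[2]+k[0]*C[0]+k[1]*C[1]-C[2])/(D[2]-k[0]*D[0]-k[1]*D[1]);return C+t*D
W=np.array([ray(u,v,k) for u,v in c]);print(W.round(4),"mean",W.mean(0).round(4))
ex=(W[0]+W[1]-W[2]-W[3])/2;ey=(W[0]+W[3]-W[1]-W[2])/2
print(np.linalg.norm(ex),np.linalg.norm(ey),np.degrees(np.arctan2(ex[1],ex[0])),np.degrees(np.arctan2(-ey[0],ey[1])))
# body rect of everything above 0.045
m=(P[...,2]>.045)&(P[...,0]>.35)&(P[...,0]<.72)&(abs(P[...,1]-.12)<.17)&(d>0)
for q in comps(m,500): print("body",q.sum(),rectfit(P[q]))
e=np.array([np.cos(np.radians(10.5)),np.sin(np.radians(10.5))])
# wedge top
m=(P[...,2]>.004)&(abs(P[...,0]-.535)<.1)&(abs(P[...,1]+.165)<.06)&(d>0)
Q=P[m];print("wedge",rectfit(Q));A=np.c_[Q[:,:2],np.ones(len(Q))];print(np.linalg.lstsq(A,Q[:,2],rcond=None)[0])
m=(P[...,2]>.035)&(abs(P[...,0]-.355)<.06)&(abs(P[...,1]+.295)<.06)&(d>0)
print("lug",rectfit(P[m]),np.median(P[m][:,2]))
E
```

```text
plane [-0.00997139  0.0524352   0.08343291] [0.56908841 0.12588674 0.0843592 ]
[[0.6111 0.1689 0.0862]
 [0.624  0.0998 0.0824]
 [0.5243 0.0807 0.0824]
 [0.5113 0.1492 0.0862]] mean [0.5677 0.1247 0.0843]
0.10162838800173069 0.07010540767516721 11.001158136317843 10.689369520190994
body 8322 (529.8, 123.6, 255.3, 225.1, 10.6)
wedge (536.4, -164.8, 195.8, 119.9, 0.1)
[ 0.15893366 -0.04894471 -0.07574847]
lug (354.6, -291.2, 43.4, 14.8, -31.0) 0.05225710332084632
```

```bash
cat >> h.py <<'E'
def wedge(P,im,d,cx,cy,r=.1):
    h=cv2.cvtColor(np.ascontiguousarray(im),cv2.COLOR_RGB2HSV)
    m=(abs(P[...,0]-cx)<r)&(abs(P[...,1]-cy)<r)&(d>0)&(h[...,2]>120)&(h[...,1]<60)&(P[...,2]>.001)&(P[...,2]<.04)
    Q=P[m]
    A=np.c_[Q[:,:2],np.ones(len(Q))]
    for _ in range(4):
        k=np.linalg.lstsq(A,Q[:,2],rcond=None)[0];e=abs(A@k-Q[:,2]);s=e<max(.003,1.5*np.median(e));Q=Q[s];A=A[s]
    c=Q[:,:2].mean(0);w,v=np.linalg.eigh(np.cov(Q[:,:2].T));a=v[:,1]
    if a@k[:2]>0:a=-a
    R=rectfit(Q);C=np.array(R[:2])/1000
    print("wedge n",len(Q),"slope",k[:2],"rect",R,"yaw(pca)",np.degrees(np.arctan2(a[1],a[0])).round(1),"yaw(slope)",np.degrees(np.arctan2(-k[1],-k[0])).round(1),"centre",C.round(4),"balance pt",(C-a*.021).round(4),"thin",(C+a*.075).round(4),"thick",(C-a*.075).round(4),"z",(A@k).min(),(A@k).max())
E
python3 - <<'E'
from h import *
for n in("top","side"):
    im=cv2.imread(f"pics/{n}0.png")[:,:,::-1];d=np.load(f"pics/{n}0d.npy");P=cloud(n,d);wedge(P,im,d,.535,-.168,.09)
plan(.5556,-.17,.15,90)
E
```

```text
wedge n 526 slope [ 0.19816765 -0.00676609] rect (531.0, -166.8, 149.7, 32.6, -8.5) yaw(pca) 172.0 yaw(slope) 178.0 centre [ 0.531  -0.1668] balance pt [ 0.5518 -0.1697] thin [ 0.4567 -0.1564] thick [ 0.6053 -0.1772] z 0.0027420782845001684 0.032238127764038324
wedge n 647 slope [ 0.19002097 -0.0117973 ] rect (531.1, -167.9, 149.4, 37.6, -10.1) yaw(pca) 172.2 yaw(slope) 176.4 centre [ 0.5311 -0.1679] balance pt [ 0.5519 -0.1707] thin [ 0.4568 -0.1577] thick [ 0.6054 -0.1781] z 0.003706936362633001 0.032384307789081496
now [0.2596 0.623  0.2266] rpy [ 180.     0.  -112.6] F [-0.  -0.3  0.5] open 0.0875 t 0.8 j1,j6 [ 84. -17.]
turn rz total -3.95 (yaw->-90.0) ; then shift x 19.83 y -7.40 z 1.91
```

```bash
python3 -c "
from h import *
plan(.552,-.170,.2,-98)"
```

```text
now [0.2596 0.623  0.2266] rpy [ 180.     0.  -112.6] F [-0.  -0.3  0.5] open 0.0875 t 0.8 j1,j6 [ 84. -17.]
turn rz total -2.55 (yaw->-98.0) ; then shift x 18.62 y -10.00 z 0.66
```

```bash
python3 -m jog '0 0 -0.85 0 0 0 1; 0 0 -0.85 0 0 0 1; 0 0 -0.85 0 0 0 1; 0 0 0 0.93 -0.5 0 1; 0 0 0 0.93 -0.5 0 1; 0 0 0 0.93 -0.5 0 1; 0 0 0 0.93 -0.5 0 1; 0 0 0 0.93 -0.5 0 1'
python3 -m jog '0 0 0 0.93 -0.5 0 1; 0 0 0 0.93 -0.5 0 1; 0 0 0 0.93 -0.5 0 1; 0 0 0 0.93 -0.5 0 1; 0 0 0 0.93 -0.5 0 1; 0 0 0 0.93 -0.5 0 1; 0 0 0 0.93 -0.5 0 1; 0 0 0 0.93 -0.5 0 1'
python3 -m jog '0 0 0 0.93 -0.5 0 1; 0 0 0 0.93 -0.5 0 1; 0 0 0 0.93 -0.5 0 1; 0 0 0 0.93 -0.5 0 1; 0 0 0 0.93 -0.5 0.1 1; 0 0 0 0.93 -0.5 0.3 1; 0 0 0 0.93 -0.5 0.3 1; 0 0 0 0 0 0 1'
python3 - <<'E'
from h import *
plan(.552,-.170,.01,-98)
im,d,P=snap("side","side1")
E
```

```text
clock: 1.8
tool_pos: [0.3331, 0.4237, 0.2268]
orientation: [-180.0, 0.0, -98.0]
force: [0.6, -0.1, 0.9]
opening: 0.0878
clock: 2.8
tool_pos: [0.4501, 0.1067, 0.2269]
orientation: [-180.0, 0.0, -98.0]
force: [0.4, 0.5, 0.7]
opening: 0.0875
clock: 3.8
tool_pos: [0.5519, -0.1716, 0.197]
orientation: [179.9, -0.0, -98.2]
force: [-1.0, 0.4, 0.4]
opening: 0.0878
now [ 0.5519 -0.1716  0.197 ] rpy [179.9  -0.  -98.2] F [-1.   0.4  0.4] open 0.0878 t 3.8 j1,j6 [ 2. 80.]
turn rz total -0.03 (yaw->-98.0) ; then shift x -0.04 y 0.00 z 4.67
```

View pics/side1.png

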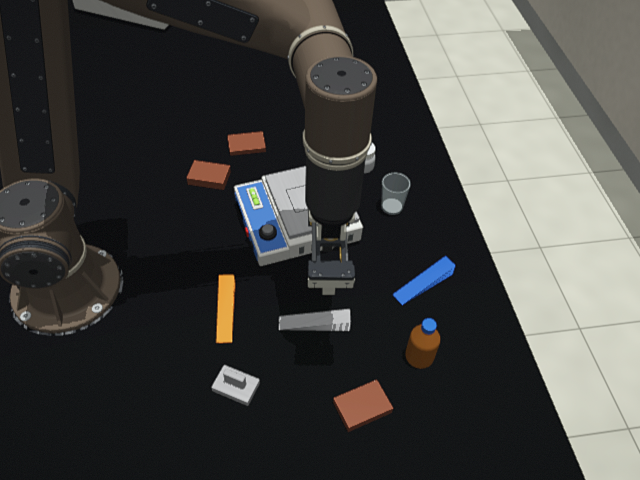

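```bash
python3 -m jog '0 0 0 0 0 0.95 1; 0 0 0 0 0 0.95 1; 0 0 0 0 0 0.95 1; 0 0 0 0 0 0.95 1; 0 0 0 0 0 0.6 1; 0 0 0 0 0 0.35 1; 0 0 0 0 0 0 -1; 0 0 0 0 0 0 -1'
python3 -m jog '0 0 0 0 0 0 -1; 0 0 0 0 0 0 -1; 0 0 0 0 0 0 -1; 0 0 0 0 0 0 -1'
```

```text
clock: 4.85
tool_pos: [0.553, -0.1693, 0.0097]
orientation: [-179.9, 0.0, -98.0]
force: [-0.5, 0.2, 0.9]
opening: 0.0729
clock: 5.35
tool_pos: [0.552, -0.1695, 0.0087]
orientation: [-180.0, -0.0, -98.0]
force: [-0.6, -4.8, -1.1]
opening: 0.0333
```

```bash
python3 -m jog '0 0 0 0 0 0 -1; 0 0 0 0 0 -0.6 -1; 0 0 0 0 0 -0.6 -1; 0 0 1 0 0 0 -1; 0 0 1 0 0 0 -1; 0 0 1 0 0 0 -1; 0 0 1 0 0 0 -1; 0 0 1 0 0 0 -1'
python3 -m jog '0 0 1 0 0 0 -1; 0 0 1 0 0 0 -1; 0 0 1 0 0 0 -1; 0 0 1 0 0 0 -1; 0 0 1 0 0 0 -1; 0 0 1 0 0 0 -1; 0 0 1 0 0 0 -1; 0 0 0.4 0 0 0 -1'
python3 - <<'E'
from h import *
plan(.575,-.099,.0087,-169.2)
im,d,P=snap("side","side2");wedge(P,im,d,.55,-.17,.09)
crop(im,310,300,100,4,"c5")
E
```

```text
clock: 6.35
tool_pos: [0.5507, -0.1692, 0.0552]
orientation: [179.9, -0.1, -126.9]
force: [0.3, 0.2, -6.6]
opening: 0.0322
clock: 7.35
tool_pos: [0.5506, -0.1692, 0.0552]
orientation: [179.9, -0.2, -169.2]
force: [-0.3, -0.7, -7.1]
opening: 0.0317
now [ 0.5506 -0.1692  0.0552] rpy [ 179.9   -0.2 -169.2] F [-0.3 -0.7 -7.1] open 0.0317 t 7.35 j1,j6 [2. 8.]
turn rz total -0.00 (yaw->-169.2) ; then shift x -0.93 y 1.61 z 1.16
wedge n 1 slope [ 0.00199802 -0.00055931] rect (587.3, -164.4, 0.0, 0.0, 0.0) yaw(pca) nan yaw(slope) 164.4 centre [ 0.5873 -0.1644] balance pt [nan nan] thin [nan nan] thick [nan nan] z 0.004667497767054661 0.004667497767054661h.py:45: RuntimeWarning: Degrees of freedom <= 0 for slice
  c=Q[:,:2].mean(0);w,v=np.linalg.eigh(np.cov(Q[:,:2].T));a=v[:,1]
  c *= np.true_divide(1, fact)
  c *= np.true_divide(1, fact)
```

View pics/c5.png

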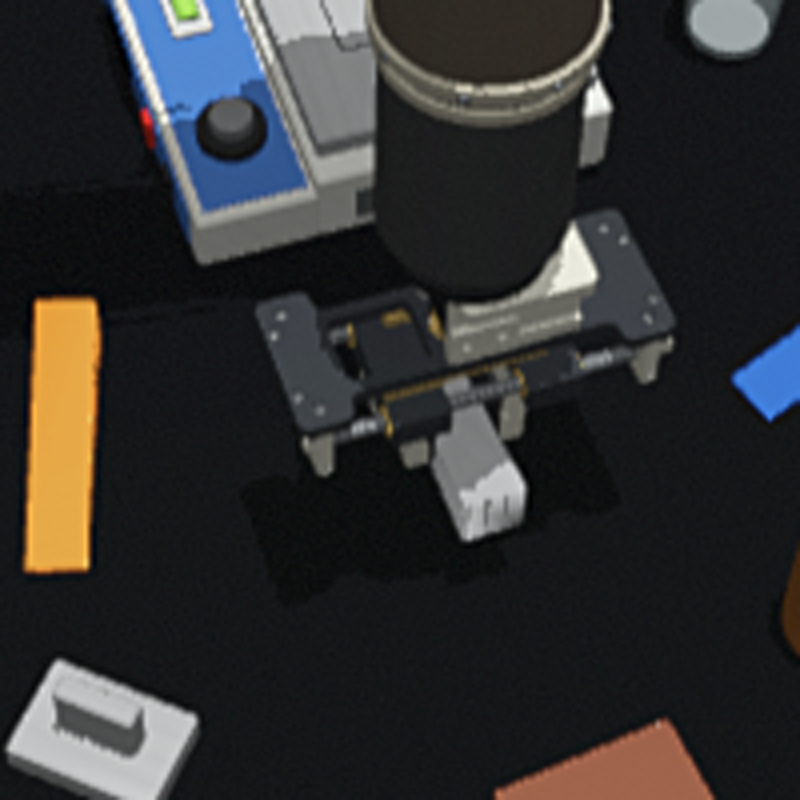

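```bash
python3 -m jog '0 0 0 -0.47 0.8 0 -1; 0 0 0 -0.46 0.81 0 -1; 0 0 0 0 0 0.5 -1; 0 0 0 0 0 0.4 -1; 0 0 0 0 0 0.2 -1; 0 0 0 0 0 0.05 -1; 0 0 0 0 0 0 -1; 0 0 0 0 0 0 -1'
python3 -c "
from h import *
plan(.575,-.099,.0087,-169.2)"
```

```text
clock: 8.4
tool_pos: [0.5768, -0.0993, 0.0112]
orientation: [-180.0, 0.1, -169.1]
force: [-0.5, -0.1, -6.2]
opening: 0.032
now [ 0.5768 -0.0993  0.0112] rpy [-1.800e+02  1.000e-01 -1.691e+02] F [-0.5 -0.1 -6.2] open 0.032 t 8.4 j1,j6 [9. 2.]
turn rz total 0.02 (yaw->-169.2) ; then shift x 0.04 y 0.02 z 0.06
```

Lower slightly to contact and slide in gripped.

```bash
python3 -m jog '0 0 0 0.04 0 0.07 -1; 0 0 0 0 0.25 0 -1; 0 0 0 0 0.25 0 -1; 0 0 0 0 0.25 0 -1; 0 0 0 0 0.25 0 -1; 0 0 0 0 0 0 -1'
python3 - <<'E'
from h import *
plan(.575,-.099,.0087,-169.2)
im,d,P=snap("side","side3")
crop(im,310,260,100,4,"c6")
E
```

```text
clock: 9.15
tool_pos: [0.5677, -0.0587, 0.0087]
orientation: [180.0, 0.1, -169.0]
force: [-1.2, 5.0, 8.2]
opening: 0.0318
now [ 0.5677 -0.0587  0.0087] rpy [ 1.80e+02  1.00e-01 -1.69e+02] F [-1.2  5.   8.2] open 0.0318 t 9.15 j1,j6 [14. -3.]
turn rz total 0.04 (yaw->-169.2) ; then shift x 0.01 y -1.02 z -0.00
```

View pics/c6.png

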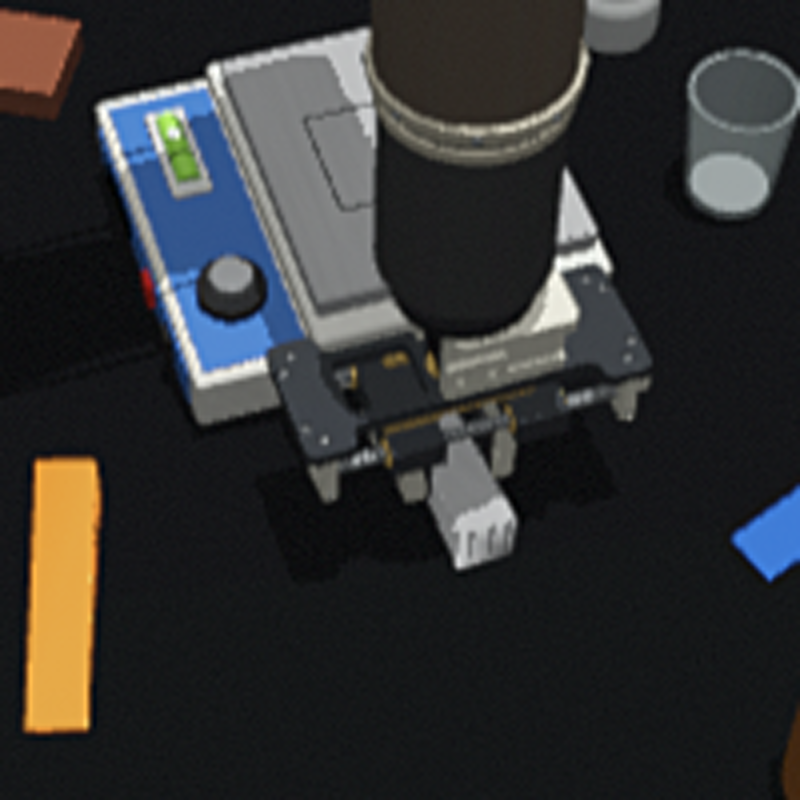

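```bash
python3 -m jog '0 0 0 0 0 0 0.2; 0 0 0 0 0 0 0.2; 0 0 0 0 0 0 0.2; 0 0 0 0 0 -0.8 0.2; 0 0 0 0 0 -0.8 0.2; 0 0 0 0 -0.9 0 -1; 0 0 0 0 -0.9 0 -1; 0 0 0 0 -0.1 0 -1'
python3 - <<'E'
from h import *
plan(.575,-.099,.0087,-169.2)
im,d,P=snap("side","side4")
crop(im,310,260,100,4,"c7")
wedge(P,im,d,.575,-.06,.07)
im,d,P=snap("top","top4");wedge(P,im,d,.575,-.06,.07)
E
```

```text
clock: 10.2
tool_pos: [0.5816, -0.1366, 0.0715]
orientation: [-180.0, -0.0, -169.2]
force: [-0.2, 0.5, -0.3]
opening: 0.0281
now [ 0.5816 -0.1366  0.0715] rpy [-180.    -0.  -169.2] F [-0.2  0.5 -0.3] open 0.0281 t 10.2 j1,j6 [6. 5.]
turn rz total 0.00 (yaw->-169.2) ; then shift x -0.01 y 0.95 z 1.57
wedge n 23 slope [0.89632156 0.01304963] rect (567.7, -103.6, 43.9, 22.7, -36.1) yaw(pca) 159.7 yaw(slope) -179.2 centre [ 0.5677 -0.1036] balance pt [ 0.5874 -0.1109] thin [ 0.4974 -0.0776] thick [ 0.638  -0.1296] z 0.0066834886414702255 0.03730960742905931
wedge n 363 slope [ 0.0375591  -0.19905262] rect (565.9, -54.8, 115.6, 31.3, -79.4) yaw(pca) 99.0 yaw(slope) 100.7 centre [ 0.5659 -0.0548] balance pt [ 0.5692 -0.0755] thin [0.5541 0.0193] thick [ 0.5777 -0.1289] z 0.009404749843737577 0.032822105613211965
```

View pics/c7.png

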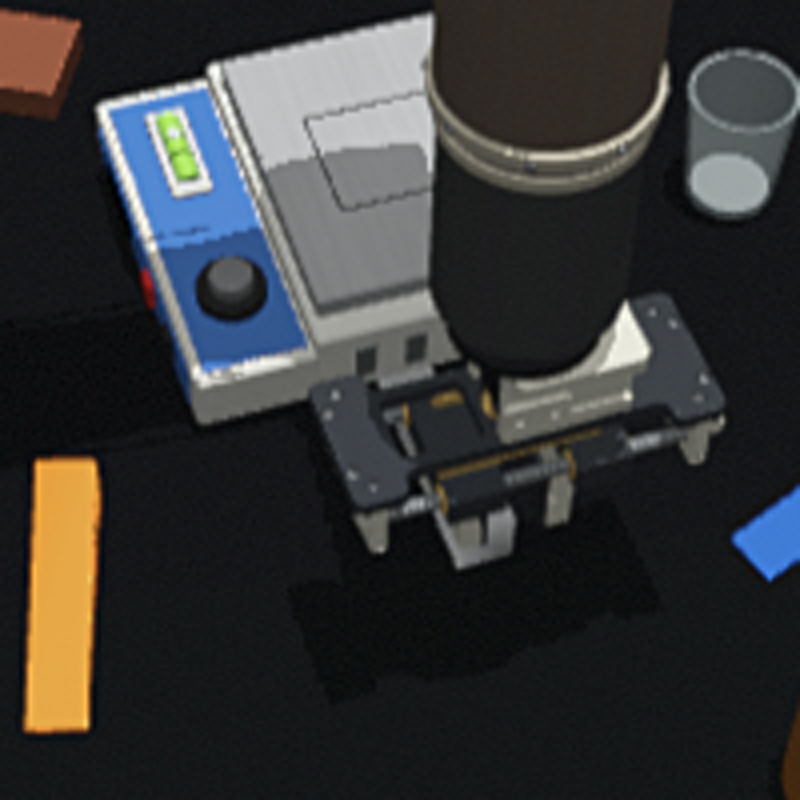

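```bash
python3 -m jog '0 0 0 0 -0.15 0 -1; 0 0 0 0 0 0.7 -1; 0 0 0 0 0 0.6 -1; 0 0 0 0 0 0.18 -1; 0 0 0 0 0 0 -1; 0 0 0 0 0.25 0 -1; 0 0 0 0 0.25 0 -1; 0 0 0 0 0 0 -1'
python3 -m jog '0 0 0 0 0.25 0 -1; 0 0 0 0 0.25 0 -1; 0 0 0 0 0.25 0 -1; 0 0 0 0 0 0 -1'
```

```text
clock: 11.3
tool_pos: [0.5792, -0.1201, 0.0133]
orientation: [-180.0, 0.1, -169.0]
force: [0.8, 0.5, 0.7]
opening: 0.0004
clock: 11.8
tool_pos: [0.5736, -0.0922, 0.0132]
orientation: [-179.9, 0.0, -169.0]
force: [0.9, -6.9, 2.1]
opening: 0.0006
```

```bash
cat >> h.py <<'E'
def tilt(n,im,d,P):
    k0=proj(n,[.568,.1247,.087])
    m=(abs(P[...,2]-.09)<.02)&(d>0)&(im.min(-1)>70)
    e=np.radians(10.8);dx=P[...,0]-.568;dy=P[...,1]-.1247
    a=dx*np.cos(e)+dy*np.sin(e);b=-dx*np.sin(e)+dy*np.cos(e)
    m&=(abs(a)<.07)&(abs(b)<.08);Q=P[m]
    A=np.c_[a[m],b[m],np.ones(m.sum())]
    for _ in range(4):
        k=np.linalg.lstsq(A,Q[:,2],rcond=None)[0];r=abs(A@k-Q[:,2]);s=r<.004;A=A[s];Q=Q[s]
    print(n,"tilt y %.4f x %.4f z0 %.4f n %d"%(k[1],k[0],k[2],len(Q)))
E
python3 - <<'E'
from h import *
for n in("top","side"):
    im=cv2.imread(f"pics/{n}0.png")[:,:,::-1];d=np.load(f"pics/{n}0d.npy");P=cloud(n,d);tilt(n,im,d,P)
im,d,P=snap("side","side5");tilt("side",im,d,P)
im,d,P=snap("top","top5");tilt("top",im,d,P);wedge(P,im,d,.575,-.04,.07)
plan(.5792,-.1201,.013,-169.2)
crop(im,300,250,80,5,"c8")
E
```

```text
top tilt y 0.0551 x -0.0007 z0 0.0842 n 3219
side tilt y 0.0546 x -0.0004 z0 0.0850 n 2802
side tilt y 0.0371 x 0.0014 z0 0.0869 n 1230
top tilt y -0.0029 x -0.0365 z0 0.0815 n 56
wedge n 100 slope [-0.1310595  -0.24072756] rect (550.9, -23.4, 73.4, 13.2, -81.8) yaw(pca) 100.0 yaw(slope) 61.4 centre [ 0.5509 -0.0234] balance pt [ 0.5546 -0.0441] thin [0.5378 0.0505] thick [ 0.564  -0.0973] z 0.012743675954638975 0.029107663678491248
now [ 0.5736 -0.0922  0.0132] rpy [-179.9    0.  -169. ] F [ 1.5 -6.2  1.9] open 0.0006 t 11.9 j1,j6 [10.  1.]
turn rz total 0.03 (yaw->-169.2) ; then shift x -0.01 y -0.71 z 0.00
```

View pics/c8.png

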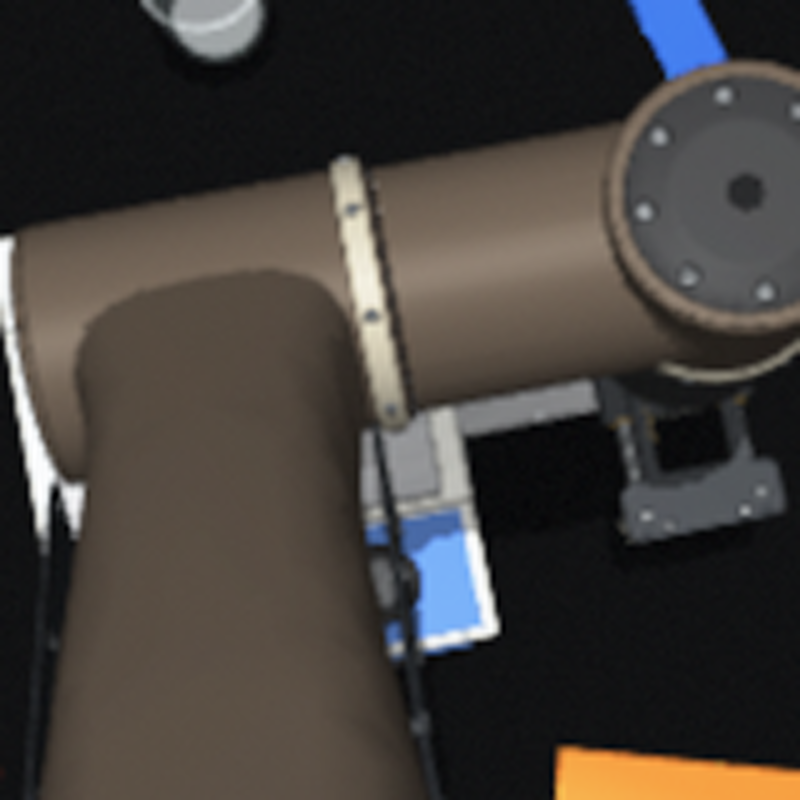

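```bash
python3 -m jog '0 0 0 0 0.2 0 -1; 0 0 0 0 0.2 0 -1; 0 0 0 0 0.2 0 -1; 0 0 0 0 0.2 0 -1; 0 0 0 0 0 0 -1; 0 0 0 0 0 0 -1'
python3 - <<'E'
from h import *
im,d,P=snap("side","side6");tilt("side",im,d,P);crop(im,300,220,80,5,"c9")
plan(.5792,-.1201,.013,-169.2)
E
```

```text
clock: 12.65
tool_pos: [0.5674, -0.0612, 0.0132]
orientation: [-179.9, 0.0, -169.0]
force: [1.5, -8.3, 2.7]
opening: 0.0005
side tilt y 0.0061 x -0.0023 z0 0.0898 n 983
now [ 0.5674 -0.0612  0.0132] rpy [-179.9    0.  -169. ] F [ 0.4 -8.   3.6] open 0.0001 t 12.7 j1,j6 [14. -3.]
turn rz total 0.03 (yaw->-169.2) ; then shift x -0.01 y -1.50 z 0.00
```

View pics/c9.png

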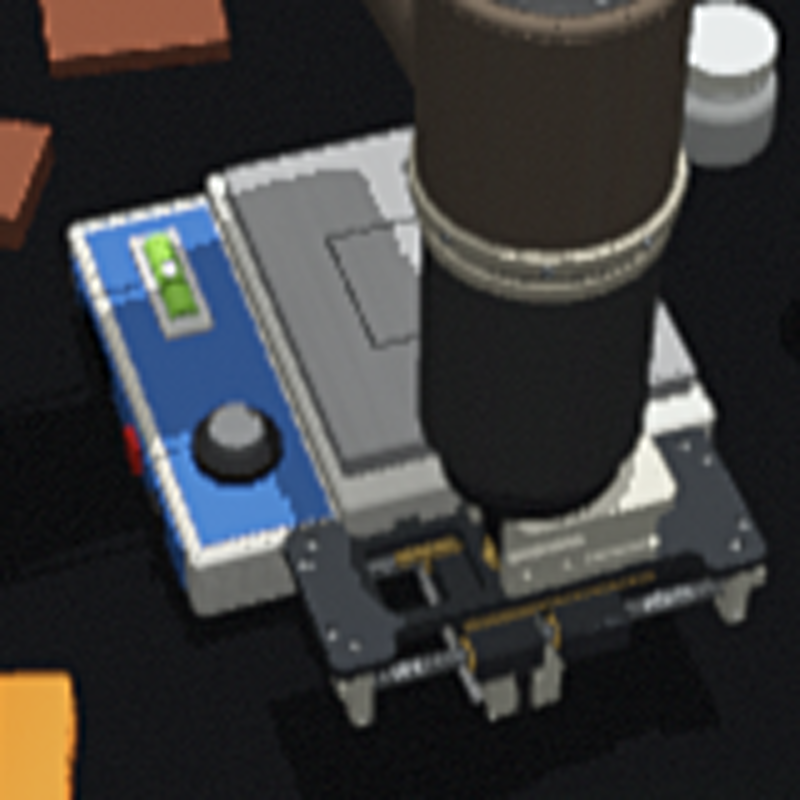

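```bash
python3 -m jog '0 0 0 0 0.15 0 -1; 0 0 0 0 0 0 -1; 0 0 0 0 0 0 -1; 0 0 0 0 -0.5 0 -1; 0 0 0 0 0 -1 -1; 0 0 0 0 -0.5 -1 -1; 0 0 0 0 -1 -1 -1; 0 0 0 0 -1 -1 -1'
python3 - <<'E'
from h import *
im,d,P=snap("side","side7");tilt("side",im,d,P);crop(im,300,220,80,5,"c10")
plan(.598,-.3,.2,-163.5+90)
im,d,P=snap("top","top7");tilt("top",im,d,P)
E
```

```text
clock: 13.7
tool_pos: [0.5888, -0.1734, 0.1741]
orientation: [180.0, 0.0, -169.0]
force: [1.0, 0.2, -0.9]
opening: 0.0006
side tilt y -0.0000 x 0.0001 z0 0.0906 n 2117
now [ 0.5921 -0.1779  0.1801] rpy [-179.8    0.4 -169.1] F [ 5.  -2.8  7.5] open 0.0006 t 13.75 j1,j6 [1. 9.]
turn rz total 14.74 (yaw->-253.5) ; then shift x -2.97 y -0.73 z -0.50
top tilt y 0.0008 x -0.0006 z0 0.0899 n 1796
```

View pics/c10.png

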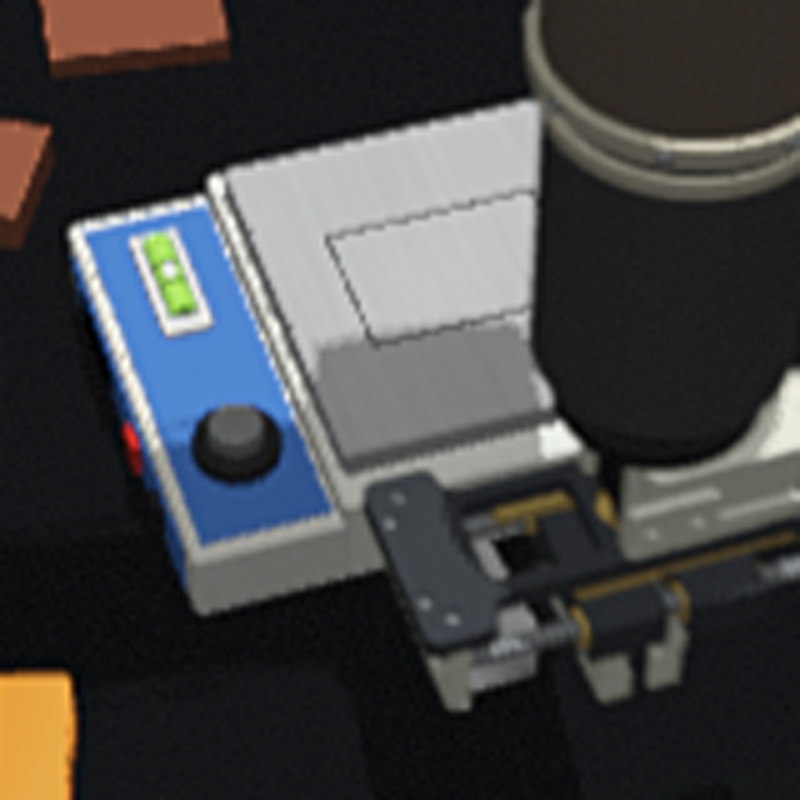

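View pics/top7.png

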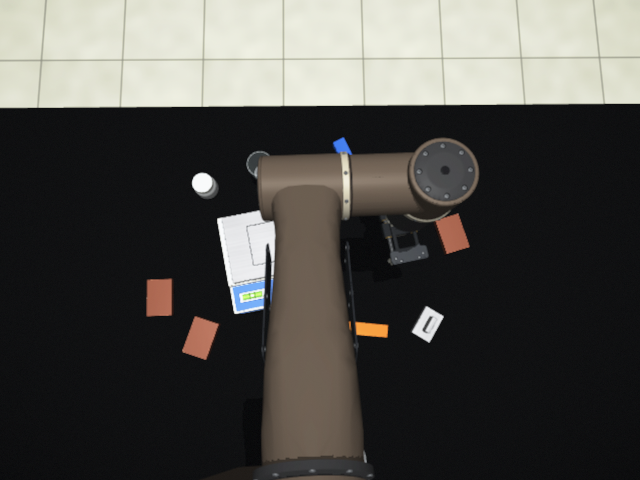

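```bash
python3 -m jog '0 0 -1 0 0 0 1; 0 0 -1 0 0 0 1; 0 0 -1 0 0 0 1; 0 0 -1 0 0 0 1; 0 0 -1 0 0 0 1; 0 0 -1 0 0 0 1; 0 0 -1 0 0 0 1; 0 0 -1 0 0 0 1'
python3 -m jog '0 0 -1 0 0 0 1; 0 0 -1 0 0 0 1; 0 0 -1 0 0 0 1; 0 0 -1 0 0 0 1; 0 0 -1 0 0 0 1; 0 0 -1 0 0 0 1; 0 0 -1 0 0 0 1; 0 0 -1 0 0 0 1'
cat >> h.py <<'E'
def reds(n,im,d,P):
    for m in comps(redmask(im)&(d>0),150):
        Q=P[m];z=Q[:,2];zt=np.percentile(z,90);top=Q[z>zt-.006]
        print(n,"red n",m.sum(),"ztop %.4f"%np.median(top[:,2]),rectfit(top))
E
python3 - <<'E'
from h import *
for n in("side","top"):
    im,d,P=snap(n,n+"8");reds(n,im,d,P);tilt(n,im,d,P)
plan(.5957,-.3700,.1,-73.7)
E
```

```text
clock: 14.8
tool_pos: [0.5885, -0.1723, 0.1721]
orientation: [180.0, 0.0, -123.0]
force: [0.2, 0.6, 0.5]
opening: 0.0748
clock: 15.8
tool_pos: [0.5885, -0.1723, 0.172]
orientation: [180.0, 0.0, -77.2]
force: [1.4, -0.1, 0.8]
opening: 0.0876
side red n 679 ztop 0.0150 (435.4, 413.2, 95.8, 72.1, 1.8)
side red n 767 ztop 0.0239 (329.9, 300.3, 97.2, 72.6, -18.6)
side red n 1699 ztop 0.0213 (595.7, -371.2, 98.2, 67.9, 16.4)
side tilt y 0.0020 x -0.0016 z0 0.0905 n 1920
top red n 823 ztop 0.0204 (584.9, -334.1, 139.4, 95.2, -73.8)
top red n 958 ztop 0.0145 (434.1, 415.9, 95.6, 67.3, 2.1)
top red n 1024 ztop 0.0233 (328.3, 303.2, 95.9, 66.8, -19.0)
top tilt y 0.0006 x -0.0022 z0 0.0901 n 1673
now [ 0.5885 -0.1723  0.1721] rpy [180.    0.  -77.3] F [-0.6  0.3  0.5] open 0.0874 t 15.9 j1,j6 [  2. 101.]
turn rz total -0.63 (yaw->-73.7) ; then shift x 4.79 y 1.22 z 1.80
```

View pics/side8.png

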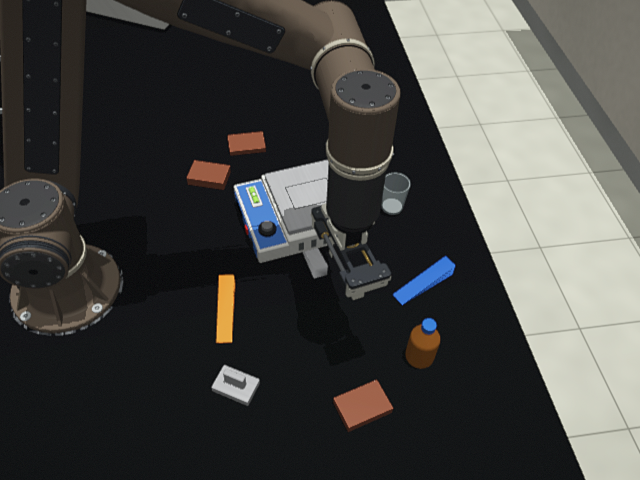

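```bash
python3 -m jog '0 0 -0.63 0 0 0 1; 0 0 0 0.96 0.24 0 1; 0 0 0 0.96 0.24 0 1; 0 0 0 0.96 0.24 0 1; 0 0 0 0.96 0.25 0 1; 0 0 0 0.95 0.25 0.3 1; 0 0 0 0 0 0.9 1; 0 0 0 0 0 0.9 1'
python3 -m jog '0 0 0 0 0 0 1; 0 0 0 0 0 0 1'
python3 -c "
from h import *
plan(.5957,-.3702,.004,-73.7)"
```

```text
clock: 16.9
tool_pos: [0.5951, -0.3707, 0.0873]
orientation: [-180.0, 0.0, -74.0]
force: [-0.5, 0.6, -0.7]
opening: 0.0874
clock: 17.15
tool_pos: [0.5962, -0.3701, 0.0898]
orientation: [-180.0, -0.1, -73.8]
force: [0.2, 0.1, 0.8]
opening: 0.0878
now [ 0.5962 -0.3701  0.0898] rpy [-1.80e+02 -1.00e-01 -7.38e+01] F [0.2 0.1 0.8] open 0.0878 t 17.15 j1,j6 [-16. 122.]
turn rz total -0.02 (yaw->-73.7) ; then shift x -0.00 y 0.01 z 2.15
```

```bash
python3 -m jog '0 0 0 0 0 0.8 1; 0 0 0 0 0 0.8 1; 0 0 0 0 0 0.4 1; 0 0 0 0 0 0.14 1; 0 0 0 0 0 0 -1; 0 0 0 0 0 0 -1; 0 0 0 0 0 0 -1; 0 0 0 0 0 0 -1'
python3 -m jog '0 0 0 0 0 -0.5 -1; 0 0 0 0 0 -1 -1; 0 0 0 0 0 -1 -1; 0 0 0 0 0 -1 -1; 0 0 0 0 0 -1 -1; 0 0 0 0 0 -1 -1; 0 0 0 0 0 0 -1'
python3 - <<'E'
from h import *
im,d,P=snap("side","side9");crop(im,360,340,90,5,"c11")
tilt("side",im,d,P)
E
```

```text
clock: 18.15
tool_pos: [0.5961, -0.3699, 0.0041]
orientation: [-179.9, -0.1, -73.8]
force: [-0.8, 0.8, 5.4]
opening: 0.0657
clock: 19.02
tool_pos: [0.5969, -0.3705, 0.2285]
orientation: [-179.7, -0.3, -73.8]
force: [0.3, 0.6, -2.2]
opening: 0.0659
side tilt y -0.0010 x -0.0005 z0 0.0906 n 2735
```

View pics/c11.png

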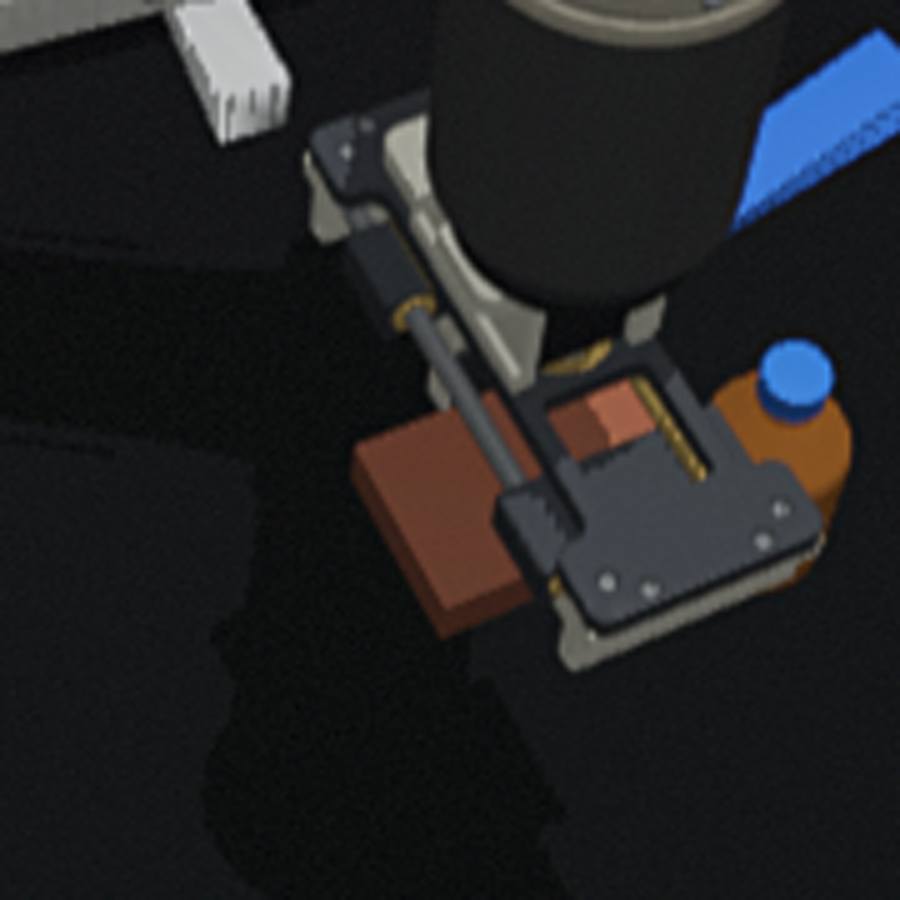

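```bash
python3 - <<'E'
from h import *
im,d,P=snap("top","top9");crop(im,268,250,50,8,"c12")
im=cv2.imread("pics/side9.png")[:,:,::-1];crop(im,310,200,50,8,"c13")
E
```

```text
(no output)
```

View pics/c12.png

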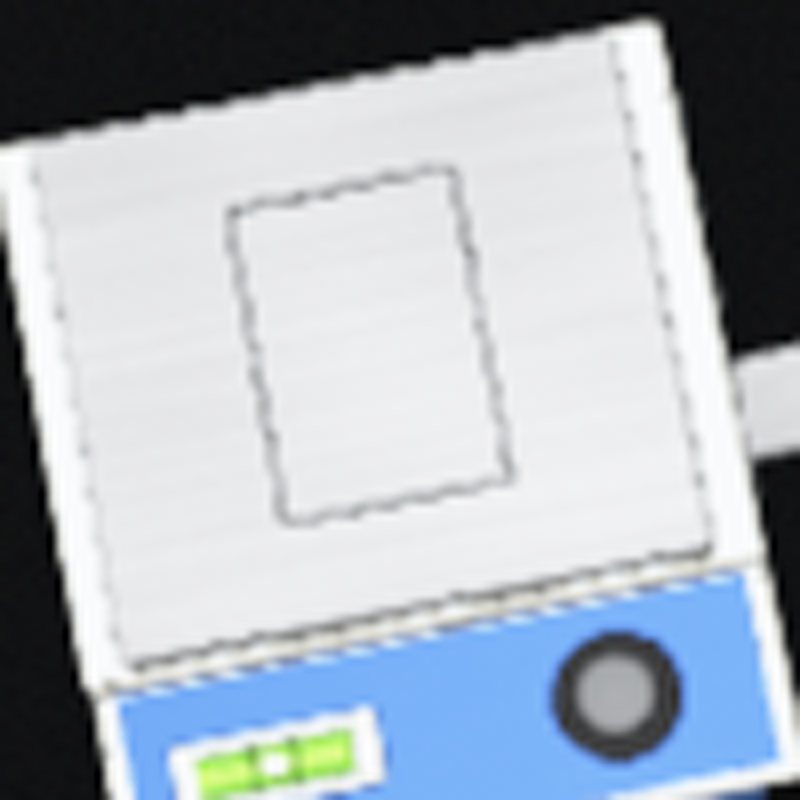

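View pics/c13.png

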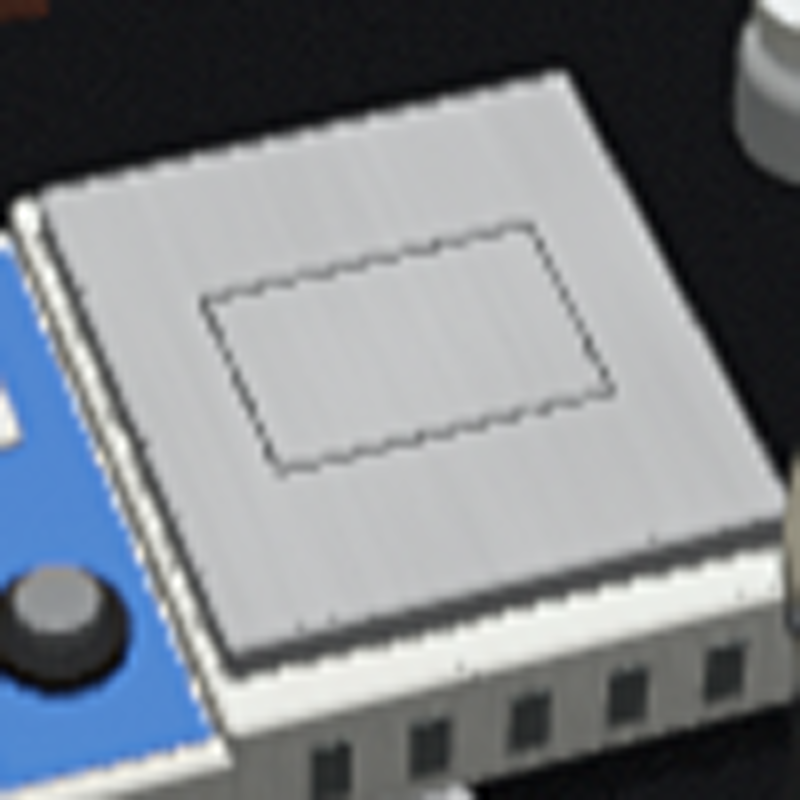

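```bash
cat >> h.py <<'E'
def ray(n,u,v,z):
    i=vision.camera_info(n);K=i["camera_matrix"];T=np.linalg.inv(i["camera_from_world"])
    D=T[:3,:3]@np.linalg.inv(K)@[u,v,1];C=T[:3,3];return C+(z-C[2])/D[2]*D
E
python3 - <<'E'
from h import *
for n,c,o in(("top",[(232,210),(454,168),(512,482),(288,521)],(218,200)),("side",[(203,300),(530,224),(612,392),(280,471)],(260,150))):
    W=np.array([ray(n,a/8+o[0]-.44,b/8+o[1]-.44,.0903) for a,b in c])
    print(n,W.round(4).tolist(),W.mean(0).round(4))
    L=[W[k]-W[(k+1)%4] for k in range(4)];print([ (round(np.linalg.norm(l),4),np.degrees(np.arctan2(l[1],l[0])).round(1)) for l in L])
b=ray("top",617/8+218-.44,695/8+200-.44,.083);print("button",b)
b=ray("side",57/8+260-.44,603/8+150-.44,.083);print("button",b)
plan(.567,.129,.2285,-79.2)
E
```

```text
top [[0.6099, 0.1739, 0.0903], [0.6227, 0.1036, 0.0903], [0.5222, 0.0853, 0.0903], [0.5108, 0.1554, 0.0903]] [0.5664 0.1295 0.0903]
[(np.float64(0.0714), np.float64(100.3)), (np.float64(0.1021), np.float64(10.3)), (np.float64(0.071), np.float64(-80.7)), (np.float64(0.1008), np.float64(-169.4))]
side [[0.5105, 0.1575, 0.0903], [0.6113, 0.1763, 0.0903], [0.6237, 0.1052, 0.0903], [0.5241, 0.087, 0.0903]] [0.5674 0.1315 0.0903]
[(np.float64(0.1025), np.float64(-169.4)), (np.float64(0.0721), np.float64(99.9)), (np.float64(0.1013), np.float64(10.3)), (np.float64(0.0717), np.float64(-79.1))]
button [0.45543156 0.0530007  0.083     ]
button [0.45609673 0.05206196 0.083     ]
now [ 0.5952 -0.3694  0.2238] rpy [-179.9   -0.   -73.8] F [-0.1  0.3 -3.1] open 0.0661 t 19.125 j1,j6 [-16. 122.]
turn rz total 0.94 (yaw->-79.2) ; then shift x -12.37 y -1.64 z -0.12
```

```bash
python3 -m jog '0 0 0.5 0 0 0 -1; 0 0 0.5 0 0 0 -1; 0 0 0 -0.95 -0.12 0 -1; 0 0 0 -0.95 -0.12 0 -1; 0 0 0 -0.95 -0.12 0 -1; 0 0 0 -0.95 -0.12 0 -1; 0 0 0 -0.95 -0.12 0 -1; 0 0 0 -0.95 -0.12 0 -1'
python3 -m jog '0 0 0 -0.95 -0.12 0 -1; 0 0 0 -0.95 -0.12 0 -1; 0 0 0 -0.95 -0.12 0 -1; 0 0 0 -0.95 -0.12 0 -1; 0 0 0 -0.95 -0.12 0 -1; 0 0 0 -0.95 -0.12 0 -1; 0 0 0 -0.95 -0.12 0 -1; 0 0 0 0 0 0 -1'
python3 - <<'E'
from h import *
plan(.5668,.1303,.1,-79.5)
im,d,P=snap("side","side10");crop(im,310,180,90,5,"c14");reds("side",im,d,P)
E
```

```text
clock: 20.12
tool_pos: [0.5811, -0.139, 0.2216]
orientation: [179.8, 0.0, -79.5]
force: [-0.1, 0.1, -2.0]
opening: 0.0659
clock: 21.12
tool_pos: [0.5658, 0.1293, 0.2215]
orientation: [179.9, -0.0, -79.4]
force: [-0.8, -0.0, -2.5]
opening: 0.0656
now [0.5658 0.1293 0.2215] rpy [179.9  -0.  -79.4] F [-0.8 -0.  -2.5] open 0.0656 t 21.125 j1,j6 [32. 69.]
turn rz total 0.03 (yaw->-79.5) ; then shift x -0.02 y -0.03 z 3.04
side red n 679 ztop 0.0149 (435.1, 412.8, 95.2, 73.1, 1.8)
side red n 317 ztop 0.2384 (536.6, 106.3, 101.2, 32.1, -80.6)
side red n 744 ztop 0.0239 (329.8, 300.4, 96.5, 73.2, -20.1)
```

View pics/c14.png

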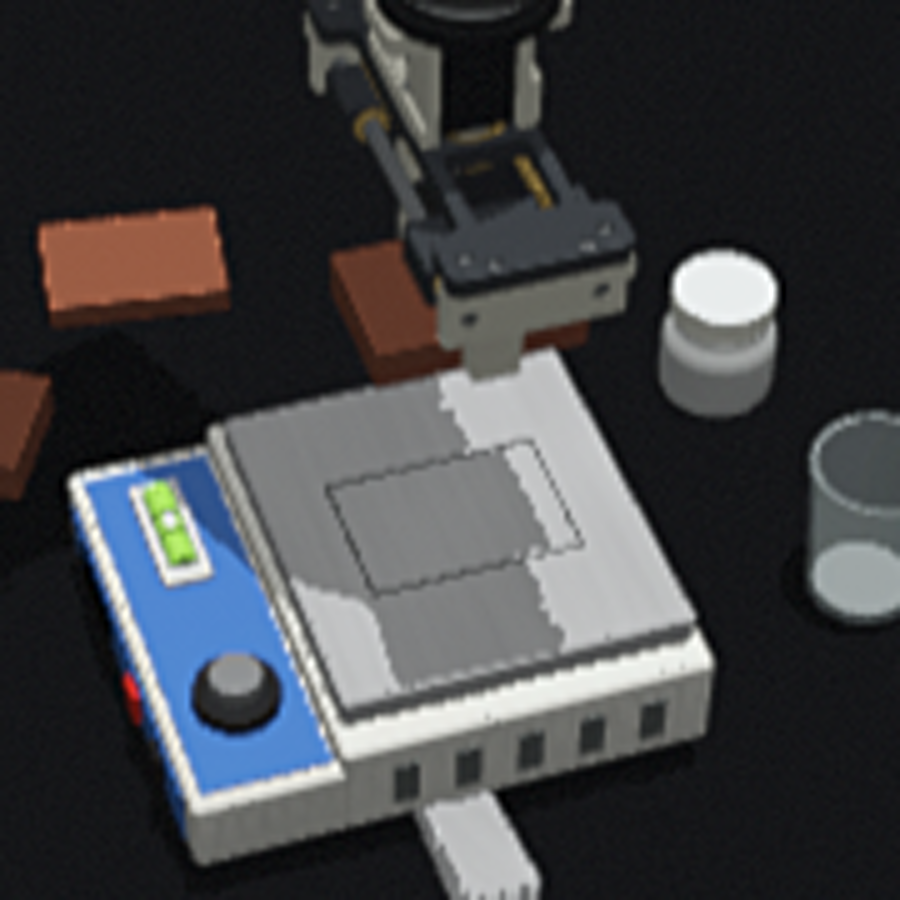

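```bash
python3 -m jog '0 0 0 0 0 0.7 -1; 0 0 0 0 0 0.8 -1; 0 0 0 0 0 0.8 -1; 0 0 0 -0.02 -0.03 0.5 -1; 0 0 0 0 0 0.2 -1; 0 0 0 0 0 0.1 -1; 0 0 0 0 0 0.05 -1; 0 0 0 0 0 0 -1'
python3 -c "
from h import *
plan(.5668,.1303,.0945,-79.5)"
```

```text
clock: 22.18
tool_pos: [0.5682, 0.1285, 0.0975]
orientation: [-180.0, 0.0, -79.5]
force: [-0.2, -0.7, -1.7]
opening: 0.0658
now [0.5682 0.1285 0.0975] rpy [-180.     0.   -79.5] F [-0.2 -0.7 -1.7] open 0.0658 t 22.175 j1,j6 [32. 69.]
turn rz total -0.00 (yaw->-79.5) ; then shift x -0.05 y 0.03 z 0.08
```

```bash
python3 -m jog '0 0 0 -0.04 0.02 0.05 -1; 0 0 0 0 0 0.04 -1; 0 0 0 0 0 0 -1'
```

```text
clock: 22.55
tool_pos: [0.567, 0.1301, 0.0948]
orientation: [-179.9, 0.0, -79.5]
force: [-4.4, 1.1, 8.9]
opening: 0.0658
```

```bash
python3 -m jog '0 0 0 0 0 -0.03 0.9; 0 0 0 0 0 0 0.9; 0 0 0 0 0 0 0.9; 0 0 0 0 0 -0.5 0.9; 0 0 0 0 0 -1 0.9; 0 0 0 0 0 -1 1; 0 0 0 0 0 -1 1; 0 0 0 0 0 0 1'
python3 - <<'E'
from h import *
plan(.3285,.3025,.2,-108.8)
im,d,P=snap("side","side11");reds("side",im,d,P);im,d,P=snap("top","top11");reds("top",im,d,P)
E
```

```text
clock: 23.55
tool_pos: [0.5686, 0.1305, 0.2382]
orientation: [-179.6, 0.1, -79.5]
force: [-0.8, -0.5, 0.1]
opening: 0.0877
now [0.5686 0.1305 0.2382] rpy [-1.796e+02  1.000e-01 -7.950e+01] F [-0.8 -0.5  0.1] open 0.0877 t 23.55 j1,j6 [32. 68.]
turn rz total 5.12 (yaw->-108.8) ; then shift x -2.14 y 7.07 z 0.96
side red n 676 ztop 0.0152 (435.2, 413.6, 95.7, 71.4, 2.4)
side red n 744 ztop 0.0242 (329.5, 301.0, 96.0, 72.3, -18.4)
side red n 853 ztop 0.1118 (566.4, 127.3, 95.6, 71.4, 10.8)
top red n 524 ztop 0.1114 (544.1, 123.1, 66.0, 49.7, -80.5)
top red n 698 ztop 0.0146 (438.1, 317.0, 253.2, 95.4, -87.5)
top red n 1000 ztop 0.0233 (328.3, 303.2, 95.9, 66.1, -19.5)
```

View pics/side11.png

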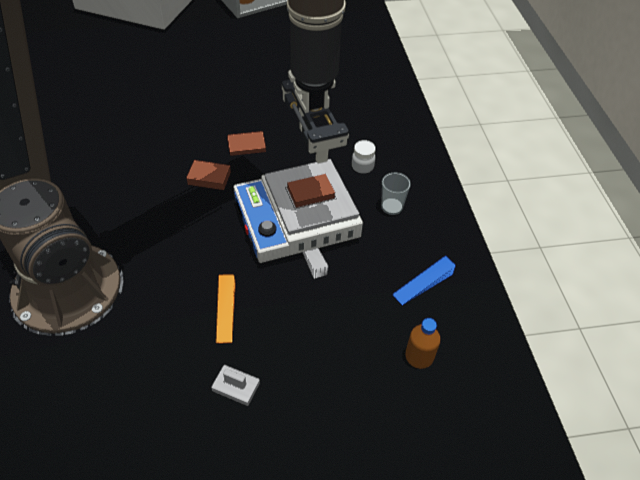

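```bash
python3 -m jog '0 0 0.86 0 0 0 1; 0 0 0.86 0 0 0 1; 0 0 0.86 0 0 0 1; 0 0 0.86 0 0 0 1; 0 0 0.86 0 0 0 1; 0 0 0.86 0 0 0 1; 0 0 0 -0.27 0.88 0 1; 0 0 0 -0.27 0.88 0 1'
python3 -m jog '0 0 0 -0.27 0.88 0 1; 0 0 0 -0.27 0.88 0 1; 0 0 0 -0.27 0.88 0.2 1; 0 0 0 -0.27 0.88 0.4 1; 0 0 0 -0.27 0.88 0.6 1; 0 0 0 -0.27 0.88 0.8 1; 0 0 0 0 0 0.8 1; 0 0 0 0 0 0 1'
python3 - <<'E'
from h import *
plan(.3284,.3030,.004,-109)
im,d,P=snap("side","side12");reds("side",im,d,P)
E
```

```text
clock: 24.65
tool_pos: [0.5062, 0.173, 0.2327]
orientation: [179.9, -0.1, -109.1]
force: [0.8, 1.0, 0.4]
opening: 0.0877
clock: 25.65
tool_pos: [0.3275, 0.3015, 0.12]
orientation: [180.0, -0.4, -109.0]
force: [0.5, -0.5, 0.3]
opening: 0.088
now [0.3275 0.3015 0.12  ] rpy [ 180.    -0.4 -109. ] F [ 0.5 -0.5  0.3] open 0.088 t 25.65 j1,j6 [68.  3.]
turn rz total -0.01 (yaw->-109.0) ; then shift x -0.04 y -0.01 z 2.90
side red n 678 ztop 0.0151 (434.9, 412.4, 95.1, 73.2, 1.6)
side red n 768 ztop 0.0240 (329.1, 298.9, 96.9, 74.8, -20.0)
side red n 887 ztop 0.1119 (566.7, 126.8, 96.3, 71.2, 11.5)
```

View pics/side12.png

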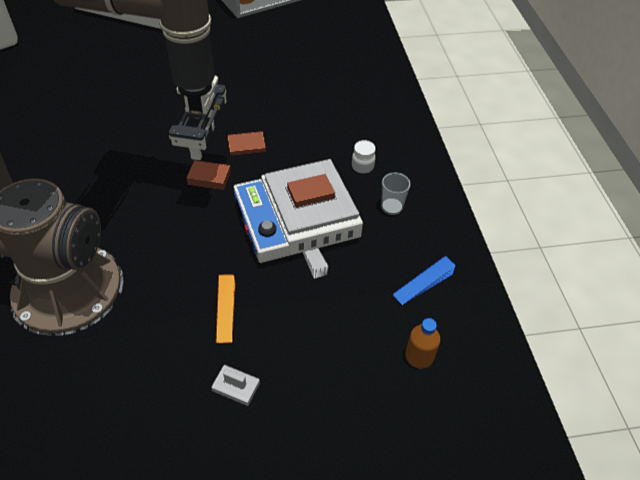

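```bash
python3 -m jog '0 0 0 -0.03 0 0.8 1; 0 0 0 0 0 0.8 1; 0 0 0 0 0 0.8 1; 0 0 0 0 0 0.45 1; 0 0 0 0 0 0 -1; 0 0 0 0 0 0 -1; 0 0 0 0 0 0 -1; 0 0 0 0 0 0 -1'
python3 -m jog '0 0 0 0 0 -0.5 -1; 0 0 0 0 0 -1 -1; 0 0 0 0 0 -1 -1; 0 0 0 0 0 -1 -1; 0 0 0 0 0 -1 -1; 0 0 0 0 0 -1 -1; 0 0 0 0 0 -0.3 -1; 0 0 0 0 0 0 -1'
python3 - <<'E'
from h import *
plan(.5668,.1303,.235,-79.5)
im,d,P=snap("side","side13");reds("side",im,d,P);crop(im,210,130,90,5,"c15")
E
```

```text
clock: 26.7
tool_pos: [0.3297, 0.305, 0.0097]
orientation: [-180.0, 0.1, -109.1]
force: [-0.2, -1.6, 7.2]
opening: 0.0656
clock: 27.7
tool_pos: [0.3291, 0.3047, 0.2408]
orientation: [180.0, 0.1, -109.1]
force: [-0.0, -0.7, -3.1]
opening: 0.0658
now [0.3291 0.3047 0.2408] rpy [ 1.800e+02  1.000e-01 -1.091e+02] F [-0.  -0.7 -3.1] open 0.0658 t 27.7 j1,j6 [68.  3.]
turn rz total -5.16 (yaw->-79.5) ; then shift x 5.37 y -5.05 z 0.14
side red n 337 ztop 0.2546 (350.7, 279.5, 104.4, 41.8, 70.6)
side red n 677 ztop 0.0149 (435.2, 413.2, 95.6, 73.9, 1.7)
side red n 875 ztop 0.1117 (566.3, 126.9, 96.3, 71.4, 10.6)
```

View pics/c15.png

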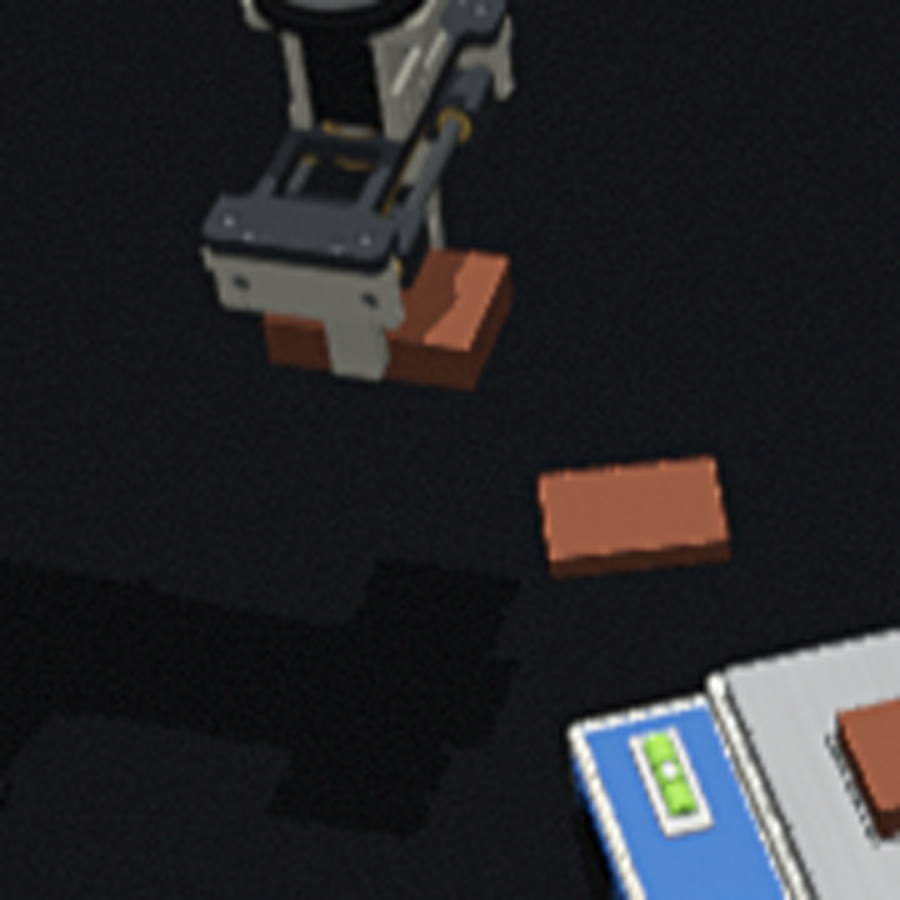

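```bash
python3 -m jog '0 0 -0.86 0 0 0 -1; 0 0 -0.86 0 0 0 -1; 0 0 -0.86 0 0 0 -1; 0 0 -0.86 0 0 0 -1; 0 0 -0.86 0 0 0 -1; 0 0 -0.86 0 0 0 -1; 0 0 0 0.67 -0.63 0 -1; 0 0 0 0.67 -0.63 0 -1'
python3 -m jog '0 0 0 0.67 -0.63 0 -1; 0 0 0 0.67 -0.63 0 -1; 0 0 0 0.67 -0.63 0 -1; 0 0 0 0.67 -0.63 0 -1; 0 0 0 0.67 -0.63 0 -1; 0 0 0 0.67 -0.63 0 -1; 0 0 0 0 0 0 -1; 0 0 0 0 0 0 -1'
python3 - <<'E'
from h import *
plan(.5668,.1303,.121,-79.5)
im,d,P=snap("side","side14");reds("side",im,d,P)
E
```

```text
clock: 28.75
tool_pos: [0.3884, 0.2602, 0.2386]
orientation: [179.9, -0.1, -79.4]
force: [0.1, 0.5, -2.8]
opening: 0.0657
clock: 29.75
tool_pos: [0.5657, 0.1302, 0.2386]
orientation: [179.8, -0.0, -79.5]
force: [-0.8, 0.2, -2.4]
opening: 0.0653
now [0.5657 0.1302 0.2386] rpy [179.8  -0.  -79.5] F [-0.8  0.2 -2.4] open 0.0653 t 29.75 j1,j6 [32. 68.]
turn rz total -0.01 (yaw->-79.5) ; then shift x 0.00 y -0.03 z 2.94
side red n 673 ztop 0.0150 (435.2, 411.3, 95.3, 77.2, 1.6)
side red n 324 ztop 0.2529 (536.8, 110.1, 96.5, 32.5, -79.6)
side red n 849 ztop 0.1117 (567.0, 127.7, 95.4, 72.0, 10.3)
```

```bash
python3 -m jog '0 0 0 0 -0.02 0.7 -1; 0 0 0 0 0 0.8 -1; 0 0 0 0 0 0.7 -1; 0 0 0 0 0 0.4 -1; 0 0 0 0 0 0.2 -1; 0 0 0 0 0 0.05 -1; 0 0 0 0 0 0 -1; 0 0 0 0 0 0 -1'
python3 -c "
from h import *
plan(.5668,.1303,.121,-79.5)"
```

```text
clock: 30.8
tool_pos: [0.5678, 0.1309, 0.1274]
orientation: [-179.9, 0.0, -79.5]
force: [0.9, -0.2, -2.3]
opening: 0.0655
now [0.5678 0.1309 0.1274] rpy [-179.9    0.   -79.5] F [ 0.9 -0.2 -2.3] open 0.0655 t 30.8 j1,j6 [32. 68.]
turn rz total 0.00 (yaw->-79.5) ; then shift x 0.01 y 0.03 z 0.16
```

```bash
python3 -m jog '0 0 0 0 0.02 0.1 -1; 0 0 0 0 0 0.05 -1; 0 0 0 0 0 0 -1'
```

```text
clock: 31.18
tool_pos: [0.5666, 0.1305, 0.1215]
orientation: [-180.0, -0.0, -79.5]
force: [-3.1, -0.2, 6.1]
opening: 0.0663
```

Contact (about 8 N). Release and go to the third slab.

```bash
python3 -m jog '0 0 0 0 0 0 0.75; 0 0 0 0 0 0 0.75; 0 0 0 0 0 0 0.75; 0 0 0 0 0 -0.5 0.75; 0 0 0 0 0 -1 1; 0 0 0 0 0 -1 1; 0 0 0 0 0 -0.5 1; 0 0 0 0 0 0 1'
python3 - <<'E'
from h import *
plan(.4343,.4158,.2,-88)
im,d,P=snap("side","side15");reds("side",im,d,P);tilt("side",im,d,P);crop(im,290,190,90,5,"c16")
im,d,P=snap("top","top15");reds("top",im,d,P)
E
```

```text
clock: 32.17
tool_pos: [0.5674, 0.1309, 0.2423]
orientation: [-179.8, 0.1, -79.5]
force: [0.2, 0.5, -0.1]
opening: 0.0874
now [0.5674 0.1309 0.2423] rpy [-1.798e+02  1.000e-01 -7.950e+01] F [ 0.2  0.5 -0.1] open 0.0874 t 32.175 j1,j6 [32. 68.]
turn rz total 1.48 (yaw->-88.0) ; then shift x -7.23 y 3.08 z 1.06
side red n 671 ztop 0.0151 (435.2, 412.0, 95.6, 71.7, 1.6)
side red n 866 ztop 0.1357 (566.7, 127.6, 95.5, 69.9, 9.5)
side red n 150 ztop 0.1203 (568.5, 95.1, 83.8, 6.7, 10.8)
side tilt y -0.0018 x 0.0020 z0 0.0904 n 1406
top red n 524 ztop 0.1351 (542.1, 122.8, 66.3, 46.8, -79.6)
top red n 755 ztop 0.0145 (438.6, 327.8, 237.0, 95.8, -86.8)
```

View pics/c16.png

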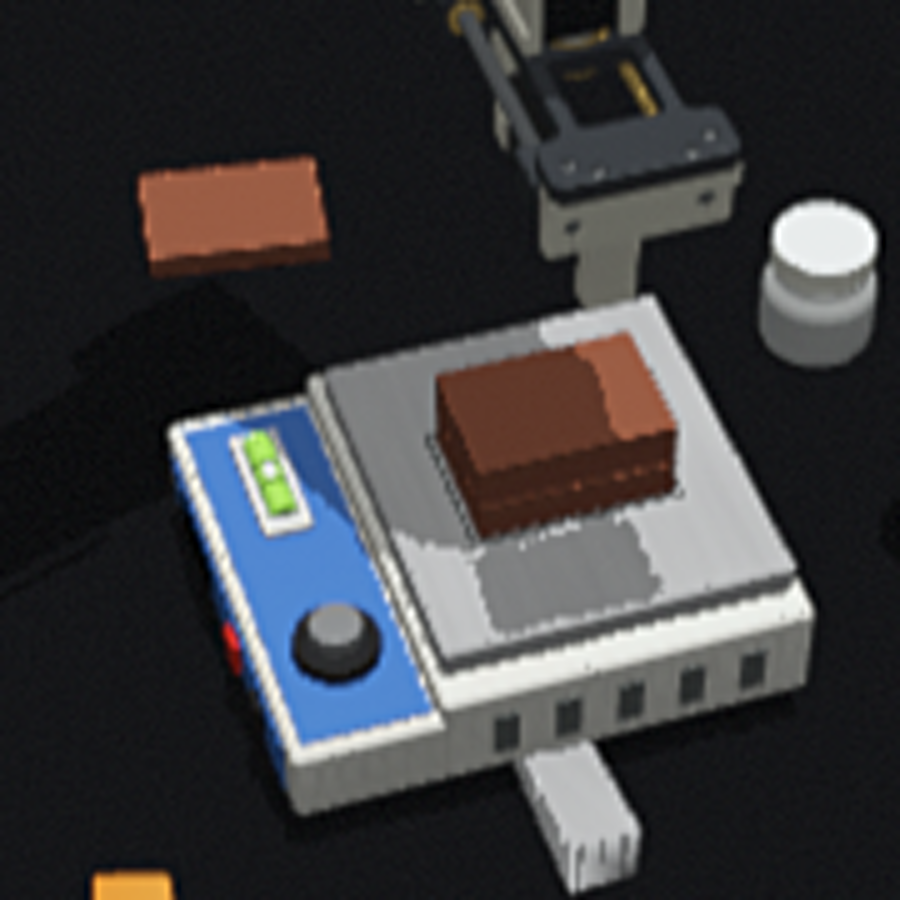

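```bash
python3 -m jog '0 0 0.75 0 0 0 1; 0 0 0.73 0 0 0 1; 0 0 0 -0.9 0.39 0 1; 0 0 0 -0.9 0.39 0 1; 0 0 0 -0.9 0.39 0 1; 0 0 0 -0.9 0.39 0 1; 0 0 0 -0.9 0.38 0.2 1; 0 0 0 -0.9 0.38 0.4 1'
python3 -m jog '0 0 0 -0.9 0.38 0.6 1; 0 0 0 -0.93 0.38 0.8 1; 0 0 0 0 0 0.8 1; 0 0 0 0 0 0.8 1; 0 0 0 0 0 0 1; 0 0 0 0 0 0 1'
python3 - <<'E'
from h import *
plan(.4343,.4158,.004,-88)
im,d,P=snap("side","side16");reds("side",im,d,P)
E
```

```text
clock: 33.28
tool_pos: [0.4654, 0.3441, 0.2154]
orientation: [180.0, -0.0, -88.0]
force: [0.9, 0.2, -0.7]
opening: 0.0879
clock: 34.02
tool_pos: [0.4337, 0.4154, 0.097]
orientation: [-180.0, -0.0, -88.0]
force: [-0.4, 0.5, 0.2]
opening: 0.0874
now [0.4337 0.4154 0.097 ] rpy [-180.   -0.  -88.] F [-0.4  0.5  0.2] open 0.0874 t 34.025 j1,j6 [62. 30.]
turn rz total 0.01 (yaw->-88.0) ; then shift x -0.01 y -0.02 z 2.33
side red n 643 ztop 0.0155 (435.3, 412.5, 95.7, 71.3, 2.6)
side red n 1086 ztop 0.1357 (565.6, 127.3, 95.5, 70.6, 9.7)
```

```bash
python3 -m jog '0 0 0 0 -0.02 0.8 1; 0 0 0 0 0 0.8 1; 0 0 0 0 0 0.5 1; 0 0 0 0 0 0.21 1; 0 0 0 0 0 0 -1; 0 0 0 0 0 0 -1; 0 0 0 0 0 0 -1; 0 0 0 0 0 0 -1'
python3 -m jog '0 0 0 0 0 -0.5 -1; 0 0 0 0 0 -1 -1; 0 0 0 0 0 -1 -1; 0 0 0 0 0 -1 -1; 0 0 0 0 0 -1 -1; 0 0 0 0 0 -1 -1; 0 0 0 0 0 -0.7 -1; 0 0 0 0 0 0 -1'
python3 - <<'E'
from h import *
plan(.5668,.1303,.25,-79.5)
im,d,P=snap("side","side17");reds("side",im,d,P);crop(im,240,130,90,5,"c17")
E
```

```text
clock: 35.08
tool_pos: [0.4345, 0.4159, 0.0053]
orientation: [-179.9, 0.1, -88.0]
force: [-2.2, -0.8, 5.5]
opening: 0.0659
clock: 36.08
tool_pos: [0.4346, 0.416, 0.2548]
orientation: [-179.9, 0.2, -88.0]
force: [0.4, 0.6, -2.1]
opening: 0.0656
now [0.4346 0.416  0.2548] rpy [-179.9    0.2  -88. ] F [ 0.4  0.6 -2.1] open 0.0656 t 36.075 j1,j6 [62. 30.]
turn rz total -1.48 (yaw->-79.5) ; then shift x 7.63 y -1.95 z 0.12
side red n 158 ztop 0.2649 (407.6, 386.0, 120.1, 36.3, -86.7)
side red n 1104 ztop 0.1356 (566.4, 127.2, 96.4, 70.0, 10.0)
```

View pics/c17.png

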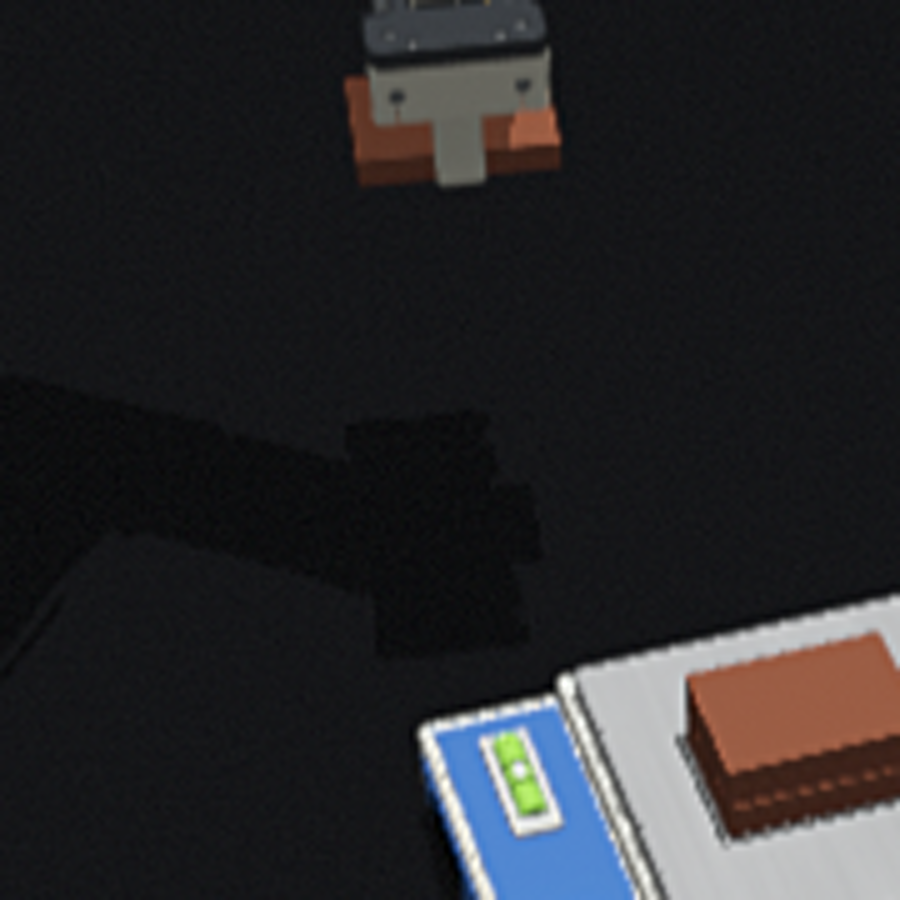

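```bash
python3 -m jog '0 0 -0.74 0 0 0 -1; 0 0 -0.74 0 0 0 -1; 0 0 0 0.85 -0.22 0 -1; 0 0 0 0.85 -0.22 0 -1; 0 0 0 0.85 -0.22 0 -1; 0 0 0 0.85 -0.22 0 -1; 0 0 0 0.85 -0.22 0 -1; 0 0 0 0.85 -0.22 0 -1'
python3 -m jog '0 0 0 0.85 -0.21 0 -1; 0 0 0 0.85 -0.21 0 -1; 0 0 0 0.83 -0.2 0 -1; 0 0 0 0 0 0.4 -1; 0 0 0 0 0 0.6 -1; 0 0 0 0 0 0.6 -1; 0 0 0 0 0 0 -1; 0 0 0 0 0 0 -1'
python3 - <<'E'
from h import *
plan(.5668,.1303,.1406,-79.5)
im,d,P=snap("side","side18");reds("side",im,d,P);crop(im,300,180,90,5,"c18")
E
```

```text
clock: 37.12
tool_pos: [0.5227, 0.2228, 0.2504]
orientation: [179.8, -0.1, -79.5]
force: [0.5, 0.8, -0.9]
opening: 0.0653
clock: 38.12
tool_pos: [0.566, 0.1296, 0.1883]
orientation: [180.0, -0.0, -79.5]
force: [0.4, 0.6, -1.2]
opening: 0.0654
now [0.566  0.1296 0.1883] rpy [180.   -0.  -79.5] F [ 0.4  0.6 -1.2] open 0.0654 t 38.125 j1,j6 [32. 68.]
turn rz total 0.01 (yaw->-79.5) ; then shift x -0.01 y -0.02 z 1.19
side red n 970 ztop 0.1977 (538.7, 108.7, 98.5, 34.4, -79.8)
side red n 153 ztop 0.1217 (569.0, 94.9, 83.6, 6.9, 12.4)
```

View pics/c18.png

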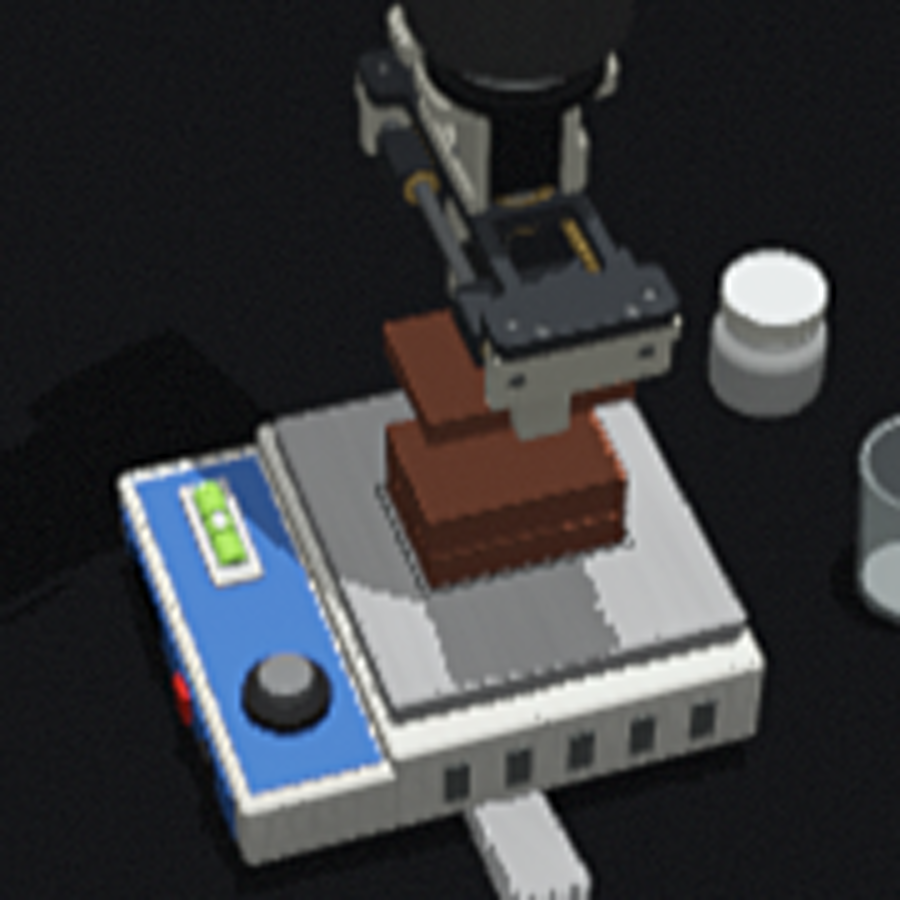

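```bash
python3 -m jog '0 0 0 0 -0.02 0.5 -1; 0 0 0 0 0 0.4 -1; 0 0 0 0 0 0.15 -1; 0 0 0 0 0 0.05 -1; 0 0 0 0 0 0 -1; 0 0 0 0 0 0 -1'
python3 -c "
from h import *
plan(.5668,.1303,.1406,-79.5)"
```

```text
clock: 38.92
tool_pos: [0.5671, 0.1296, 0.1447]
orientation: [-180.0, 0.0, -79.5]
force: [-0.4, 0.5, -1.6]
opening: 0.0654
now [0.5671 0.1296 0.1447] rpy [-180.     0.   -79.5] F [-0.4  0.5 -1.6] open 0.0654 t 38.925 j1,j6 [32. 68.]
turn rz total -0.00 (yaw->-79.5) ; then shift x -0.02 y 0.00 z 0.10
```

```bash
python3 -m jog '0 0 0 -0.02 0 0.06 -1; 0 0 0 0 0 0.05 -1; 0 0 0 0 0 0 -1'
```

```text
clock: 39.3
tool_pos: [0.5669, 0.1304, 0.1411]
orientation: [-179.9, 0.0, -79.5]
force: [-3.9, -0.5, 8.0]
opening: 0.0656
```

```bash
python3 -m jog '0 0 0 0 0 0 0.75; 0 0 0 0 0 0 0.75; 0 0 0 0 0 0 0.75; 0 0 0 0 0 -0.5 0.75; 0 0 0 0 0 -1 1; 0 0 0 0 0 -1 1; 0 0 0 0 0 -0.5 1; 0 0 0 0 0 0 1'
python3 - <<'E'
from h import *
plan(.355,-.2915,.2,-121)
im,d,P=snap("side","side19");reds("side",im,d,P);tilt("side",im,d,P)
im,d,P=snap("top","top19");reds("top",im,d,P)
m=(P[...,2]>.035)&(abs(P[...,0]-.355)<.07)&(abs(P[...,1]+.295)<.07)&(d>0)
print("lug",rectfit(P[m]),np.median(P[m][:,2]),P[m].mean(0))
E
```

```text
clock: 40.3
tool_pos: [0.5675, 0.1305, 0.2615]
orientation: [-179.8, 0.1, -79.5]
force: [-0.2, -0.7, 0.4]
opening: 0.0878
now [0.5675 0.1305 0.2615] rpy [-1.798e+02  1.000e-01 -7.950e+01] F [-0.2 -0.7  0.4] open 0.0878 t 40.3 j1,j6 [32. 68.]
turn rz total 7.24 (yaw->-121.0) ; then shift x 11.78 y -0.88 z 1.54
side red n 1105 ztop 0.1508 (568.0, 127.2, 96.0, 70.2, 11.1)
side tilt y 0.0007 x -0.0004 z0 0.0907 n 1369
top red n 563 ztop 0.1502 (543.6, 120.0, 71.9, 47.4, -79.3)
lug (354.5, -291.2, 43.2, 15.2, -31.8) 0.05186404185257176 [ 0.35456972 -0.29004985  0.05073746]
```

View pics/side19.png

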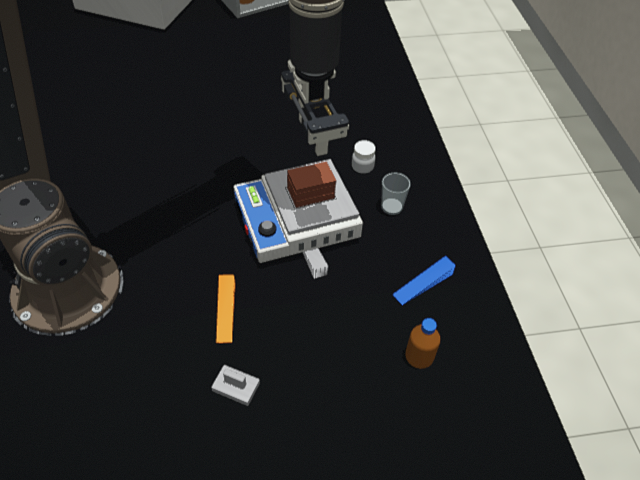

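View pics/top19.png

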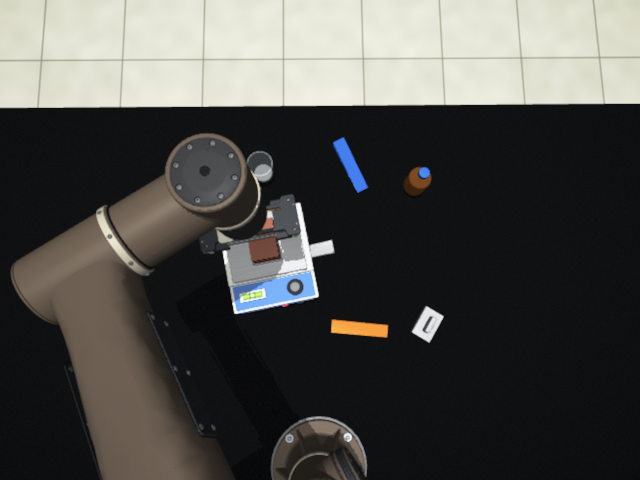

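```bash
python3 -m jog '0 0 0.92 0 0 0 0.2; 0 0 0.92 0 0 0 0.2; 0 0 0.92 0 0 0 0.2; 0 0 0.92 0 0 0 0.2; 0 0 0.91 0 0 0 0.2; 0 0 0.91 0 0 0 0.2; 0 0 0.91 0 0 0 0.2; 0 0 0.91 0 0 0 0.2'
python3 -c "
from h import *
plan(.3545,-.2911,.15,-121.5)"
```

```text
clock: 41.4
tool_pos: [0.566, 0.13, 0.2581]
orientation: [179.9, -0.1, -121.6]
force: [-0.6, -0.7, -0.3]
opening: 0.0527
now [0.566  0.13   0.2581] rpy [ 1.799e+02 -1.000e-01 -1.216e+02] F [-0.6 -0.7 -0.3] open 0.0527 t 41.4 j1,j6 [32. 26.]
turn rz total -0.02 (yaw->-121.5) ; then shift x 11.74 y -0.99 z 2.70
```

```bash
python3 -m jog '0 0 0 0.9 -0.08 0 0.2; 0 0 0 0.9 -0.08 0 0.2; 0 0 0 0.9 -0.08 0 0.2; 0 0 0 0.9 -0.08 0 0.2; 0 0 0 0.9 -0.08 0 0.2; 0 0 0 0.9 -0.08 0 0.2; 0 0 0 0.9 -0.08 0 0.2; 0 0 0 0.9 -0.08 0 0.2'
python3 -m jog '0 0 0 0.9 -0.08 0 0.2; 0 0 0 0.9 -0.08 0.3 0.2; 0 0 0 0.9 -0.08 0.5 0.2; 0 0 0 0.9 -0.08 0.7 0.2; 0 0 0 0.94 -0.03 0.7 0.2; 0 0 0 0 0 0.5 0.2; 0 0 0 0 0 0 0.2; 0 0 0 0 0 0 0.2'
python3 - <<'E'
from h import *
plan(.3545,-.2911,.024,-121.5)
im,d,P=snap("side","side20");crop(im,230,340,80,5,"c20")
m=(P[...,2]>.035)&(P[...,2]<.06)&(abs(P[...,0]-.355)<.07)&(abs(P[...,1]+.295)<.07)&(d>0)
print("lug",m.sum(),rectfit(P[m]))
E
```

```text
clock: 42.4
tool_pos: [0.437, -0.1298, 0.2585]
orientation: [179.9, -0.1, -121.4]
force: [0.2, -0.2, -0.5]
opening: 0.0525
clock: 43.4
tool_pos: [0.3557, -0.291, 0.152]
orientation: [180.0, -0.0, -121.4]
force: [-0.1, -0.7, -0.1]
opening: 0.0525
now [ 0.3557 -0.291   0.152 ] rpy [ 180.    -0.  -121.4] F [-0.1 -0.7 -0.1] open 0.0525 t 43.4 j1,j6 [-15.  73.]
turn rz total 0.02 (yaw->-121.5) ; then shift x 0.02 y 0.02 z 3.20
lug 222 (355.8, -294.4, 43.8, 16.4, -29.9)
```

View pics/c20.png

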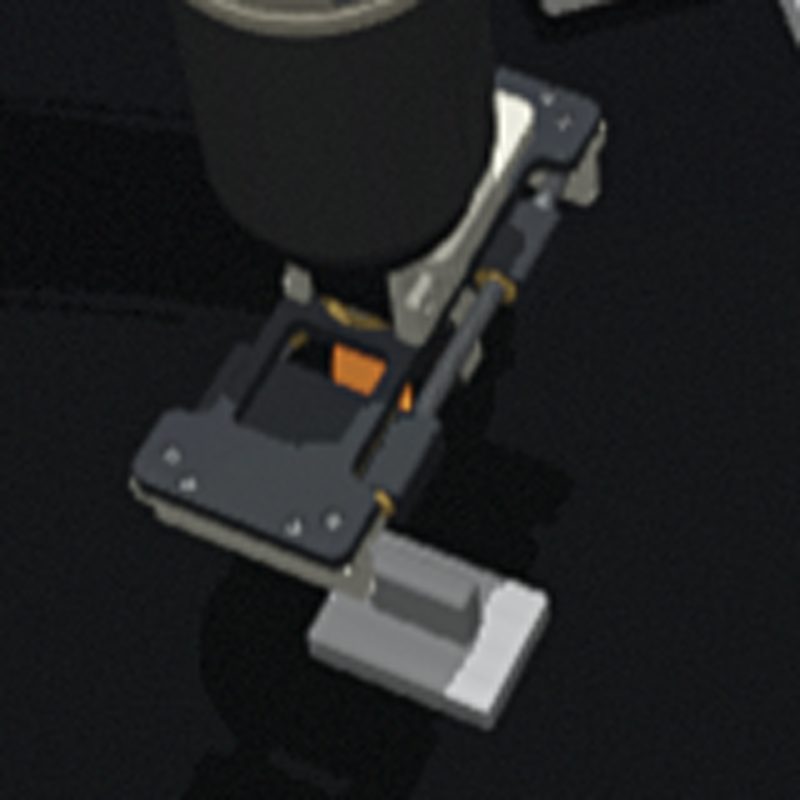

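```bash
python3 -m jog '0 0 0 0.02 0 0.8 0.2; 0 0 0 0 0 0.8 0.2; 0 0 0 0 0 0.8 0.2; 0 0 0 0 0 0.5 0.2; 0 0 0 0 0 0.28 0.2; 0 0 0 0 0 0 0.2; 0 0 0 0 0 0 0.2'
python3 -m jog '0 0 0 0 0 0 -1; 0 0 0 0 0 0 -1; 0 0 0 0 0 0 -1; 0 0 0 0 0 0 -1; 0 0 0 0 0 0 -1'
```

```text
clock: 44.32
tool_pos: [0.3559, -0.2919, 0.0255]
orientation: [-179.9, 0.0, -121.4]
force: [0.3, -0.2, -0.4]
opening: 0.0526
clock: 44.95
tool_pos: [0.355, -0.2918, 0.0246]
orientation: [180.0, -0.0, -121.4]
force: [-1.0, -0.3, 0.6]
opening: 0.0141
```

```bash
python3 -m jog '0 0 0 0 0 -0.4 -1; 0 0 0 0 0 -0.8 -1; 0 0 0 0 0 -1 -1; 0 0 0 0 0 -1 -1; 0 0 0 0 0 -1 -1; 0 0 0 0 0 -1 -1; 0 0 0 0 0 -1 -1; 0 0 0 0 0 0 -1'
python3 - <<'E'
from h import *
plan(.5668,.1303,.26,-79.5)
im,d,P=snap("side","side21");crop(im,230,300,90,5,"c21")
E
```

```text
clock: 45.95
tool_pos: [0.3558, -0.2919, 0.2743]
orientation: [-179.8, 0.1, -121.4]
force: [1.2, -0.2, -8.0]
opening: 0.0136
now [ 0.3558 -0.2919  0.2743] rpy [-1.798e+02  1.000e-01 -1.214e+02] F [ 1.2 -0.2 -8. ] open 0.0136 t 45.95 j1,j6 [-15.  73.]
turn rz total -7.32 (yaw->-79.5) ; then shift x -9.42 y -7.11 z 0.36
```

View pics/c21.png

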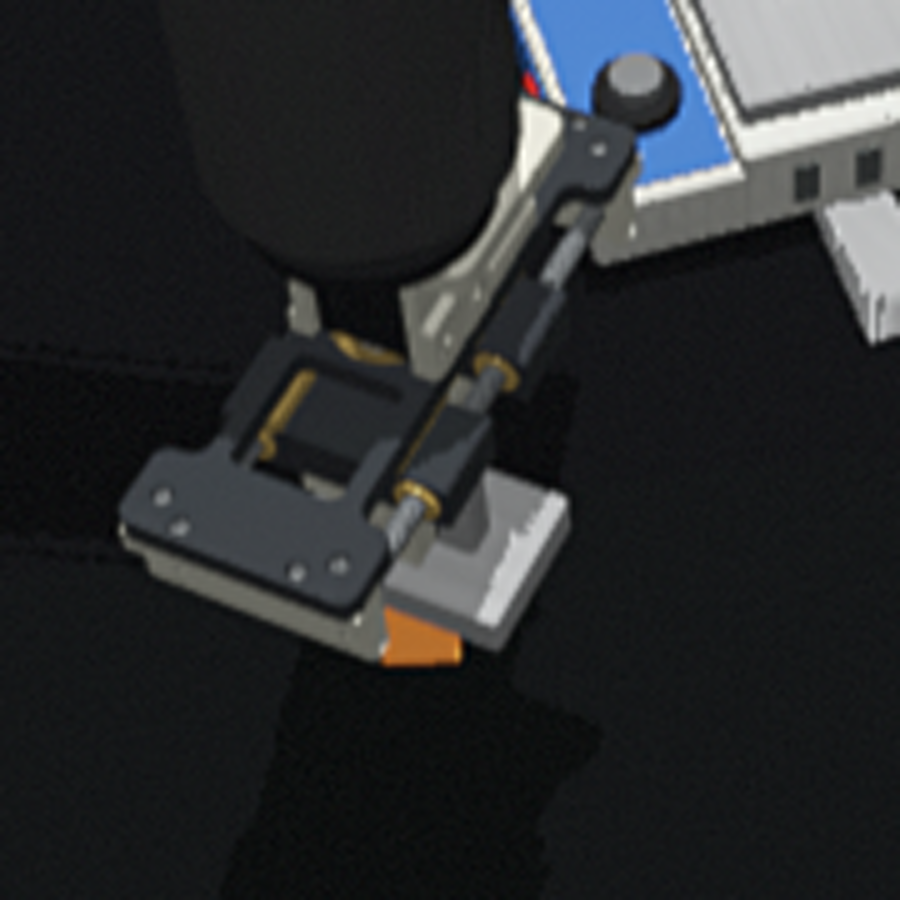

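```bash
python3 -m jog '0 0 -0.92 0 0 0 -1; 0 0 -0.92 0 0 0 -1; 0 0 -0.92 0 0 0 -1; 0 0 -0.92 0 0 0 -1; 0 0 -0.91 0 0 0 -1; 0 0 -0.91 0 0 0 -1; 0 0 -0.91 0 0 0 -1; 0 0 -0.91 0 0 0 -1'
python3 -m jog '0 0 0 -0.67 -0.51 0 -1; 0 0 0 -0.67 -0.51 0 -1; 0 0 0 -0.67 -0.51 0 -1; 0 0 0 -0.67 -0.51 0 -1; 0 0 0 -0.67 -0.51 0 -1; 0 0 0 -0.67 -0.51 0 -1; 0 0 0 -0.67 -0.51 0 -1; 0 0 0 -0.67 -0.51 0 -1'
python3 -m jog '0 0 0 -0.67 -0.51 0 -1; 0 0 0 -0.67 -0.51 0 -1; 0 0 0 -0.67 -0.51 0 -1; 0 0 0 -0.67 -0.51 0 -1; 0 0 0 -0.67 -0.51 0 -1; 0 0 0 -0.67 -0.48 0 -1; 0 0 0 0 0 0 -1; 0 0 0 0 0 0 -1'
python3 - <<'E'
from h import *
plan(.5668,.1303,.175,-79.5)
im,d,P=snap("side","side22");crop(im,310,160,90,5,"c22")
im,d,P=snap("top","top22");reds("top",im,d,P)
E
```

```text
clock: 47.0
tool_pos: [0.3535, -0.2907, 0.2694]
orientation: [179.8, 0.2, -79.4]
force: [0.3, 0.6, -7.3]
opening: 0.014
clock: 48.0
tool_pos: [0.475, -0.0501, 0.2694]
orientation: [179.7, 0.0, -79.5]
force: [-0.6, -1.5, -7.1]
opening: 0.014
clock: 49.0
tool_pos: [0.5649, 0.1286, 0.2697]
orientation: [179.7, -0.1, -79.5]
force: [-0.1, -1.0, -7.4]
opening: 0.0138
now [0.5649 0.1286 0.2697] rpy [ 1.797e+02 -1.000e-01 -7.950e+01] F [-0.1 -1.  -7.4] open 0.0138 t 49.0 j1,j6 [32. 68.]
turn rz total -0.00 (yaw->-79.5) ; then shift x -0.03 y -0.05 z 2.37
top red n 280 ztop 0.1501 (531.6, 118.3, 71.6, 38.3, -57.8)
```

View pics/c22.png

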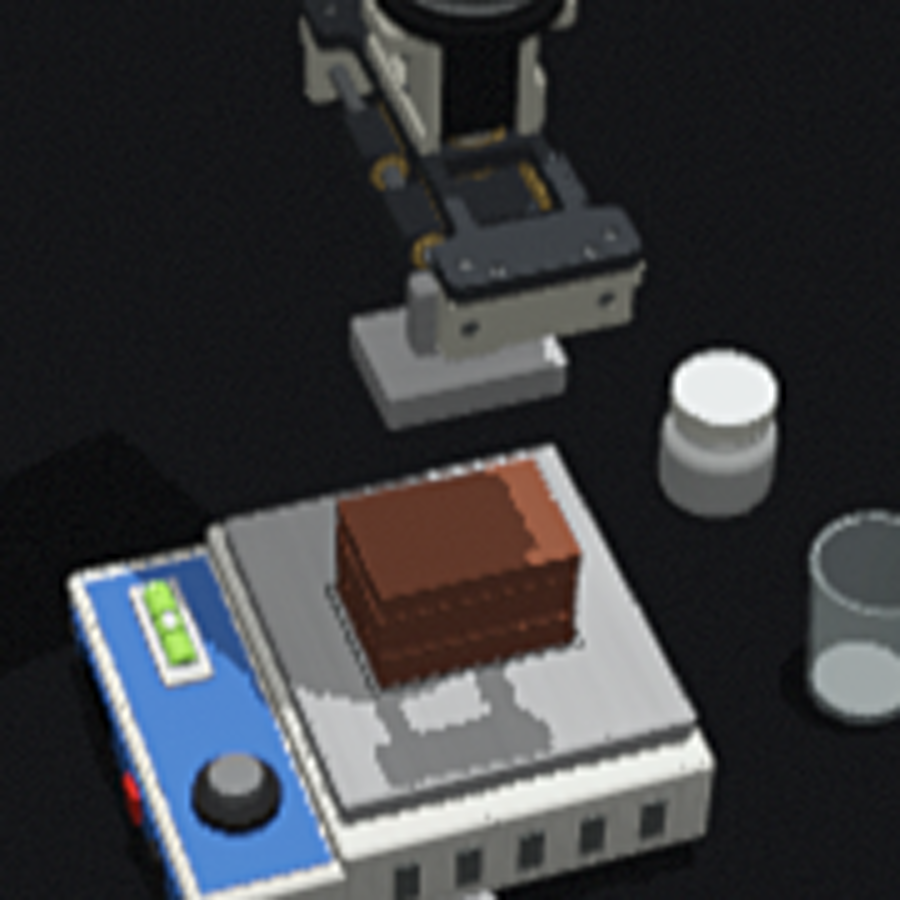

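Load held level above the square pile; lower it.

```bash
python3 -m jog '0 0 0 -0.02 -0.04 0.6 -1; 0 0 0 0 0 0.7 -1; 0 0 0 0 0 0.5 -1; 0 0 0 0 0 0.25 -1; 0 0 0 0 0 0.1 -1; 0 0 0 0 0 0 -1; 0 0 0 0 0 0 -1'
python3 -c "
from h import *
plan(.5668,.1303,.175,-79.5)"
```

```text
clock: 49.98
tool_pos: [0.5682, 0.1302, 0.1874]
orientation: [-179.9, 0.0, -79.5]
force: [-0.0, -0.3, -7.9]
opening: 0.0137
now [0.5682 0.1302 0.1874] rpy [-179.9    0.   -79.5] F [-0.  -0.3 -7.9] open 0.0137 t 49.975 j1,j6 [32. 68.]
turn rz total -0.00 (yaw->-79.5) ; then shift x -0.01 y 0.03 z 0.31
```

```bash
python3 -m jog '0 0 0 -0.01 0.02 0.1 -1; 0 0 0 0 0 0.08 -1; 0 0 0 0 0 0.05 -1; 0 0 0 0 0 0.04 -1; 0 0 0 0 0 0.02 -1; 0 0 0 0 0 0 -1; 0 0 0 0 0 0 -1'
```

```text
clock: 50.85
tool_pos: [0.5669, 0.1302, 0.1755]
orientation: [-180.0, -0.0, -79.5]
force: [-3.0, -0.5, 0.1]
opening: 0.0135
```

```bash
python3 -m jog '0 0 0 0 0 0.03 -1; 0 0 0 0 0 0 -1; 0 0 0 0 0 0 -1; 0 0 0 0 0 0 -1; 0 0 0 0 0 0 -1'
python3 - <<'E'
from h import *
im,d,P=snap("side","side23");tilt("side",im,d,P);crop(im,310,180,80,5,"c23")
E
```

```text
clock: 51.48
tool_pos: [0.567, 0.1302, 0.1754]
orientation: [-179.9, -0.0, -79.5]
force: [-6.9, -0.7, 8.7]
opening: 0.0139
side tilt y -0.0013 x -0.0030 z0 0.0903 n 1372
```

View pics/c23.png

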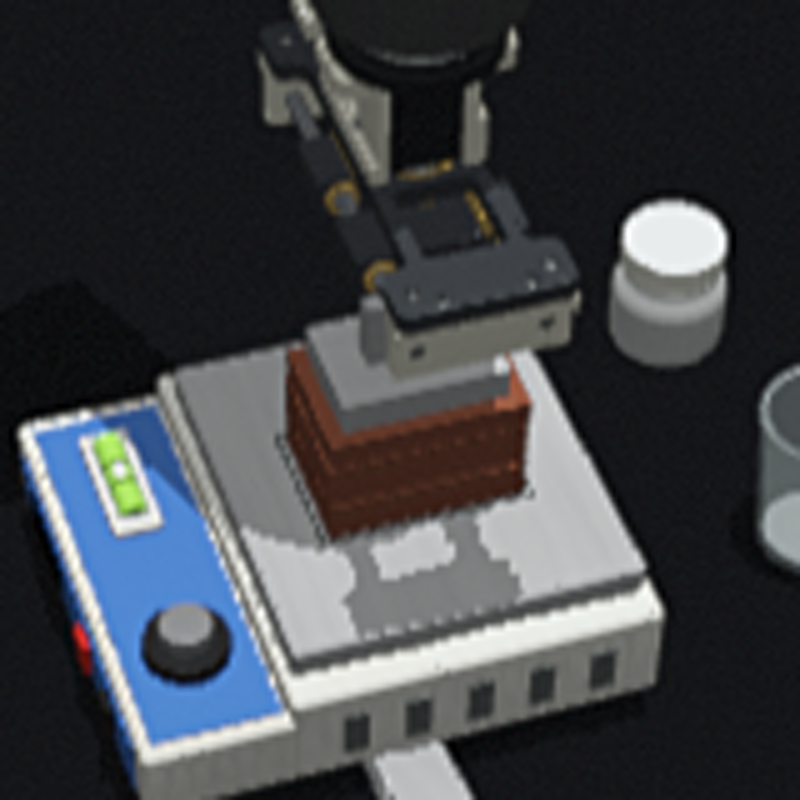

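```bash
python3 -m jog '0 0 0 0 0 -0.02 -0.4; 0 0 0 0 0 0 -0.4; 0 0 0 0 0 0 -0.2; 0 0 0 0 0 0 -0.2; 0 0 0 0 0 -0.4 -0.2; 0 0 0 0 0 -0.8 -0.2; 0 0 0 0 0 -0.8 -0.2; 0 0 0 0 0 -0.4 -1'
python3 - <<'E'
from h import *
plan(.4557,.0525,.24,-79.5)
im,d,P=snap("side","side24");tilt("side",im,d,P);reds("side",im,d,P);crop(im,300,190,80,5,"c24")
b=proj("side",[.4557,.0525,.083]);print(b)
m=(P[...,2]>.155)&(abs(P[...,0]-.567)<.07)&(abs(P[...,1]-.13)<.06)&(d>0)&(P[...,2]<.215);print("load",rectfit(P[m]))
q=np.hypot(P[...,0]-.4557,P[...,1]-.0525)
for r0,r1 in((0,.008),(.008,.013),(.013,.017),(.017,.021),(.024,.03)):
    s=(q>r0)&(q<r1)&(d>0);print(r0,np.percentile(P[s][:,2],[10,50,90]).round(4),s.sum())
E
```

```text
clock: 52.52
tool_pos: [0.5677, 0.1306, 0.2735]
orientation: [-179.8, 0.0, -79.5]
force: [-0.5, 0.2, -0.6]
opening: 0.0295
now [0.5677 0.1306 0.2735] rpy [-179.8    0.   -79.5] F [-0.5  0.2 -0.6] open 0.0295 t 52.525 j1,j6 [32. 68.]
turn rz total 0.00 (yaw->-79.5) ; then shift x 1.41 y 3.11 z 0.84
side tilt y 0.0001 x 0.0001 z0 0.0905 n 1350
side red n 479 ztop 0.1502 (567.7, 124.7, 96.4, 68.0, 9.3)
[266.48936486 224.8065475 ]
load (564.4, 124.1, 87.9, 64.0, 12.2)
0 [0.0821 0.0837 0.0867] 25
0.008 [0.0723 0.0817 0.0854] 72
0.013 [0.0707 0.0738 0.0826] 49
0.017 [0.0616 0.0703 0.0748] 100
0.024 [0.0597 0.0624 0.0652] 118
```

View pics/c24.png

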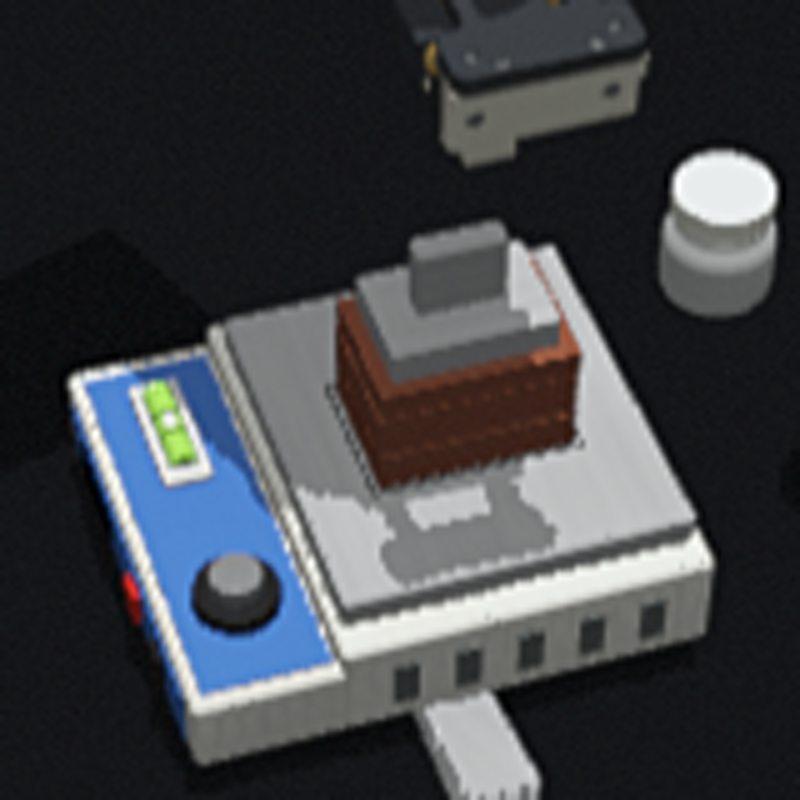

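```bash
python3 -m jog '0 0 0 0.35 0.78 0 -1; 0 0 0 0.35 0.78 0 -1; 0 0 0 0.35 0.78 0 -1; 0 0 0 0.36 0.77 0 -1; 0 0 0 0 0 0.9 -1; 0 0 0 0 0 0.9 -1; 0 0 0 0 0 0.9 -1; 0 0 0 0 0 0.9 -1'
python3 -m jog '0 0 0 0 0 0.4 -1; 0 0 0 0 0 0 -1; 0 0 0 0 0 0 -1'
python3 - <<'E'
from h import *
plan(.4557,.0525,.083,-79.5)
im,d,P=snap("side","side25");tilt("side",im,d,P);crop(im,290,190,80,5,"c25")
E
```

```text
clock: 53.58
tool_pos: [0.4543, 0.052, 0.1251]
orientation: [180.0, 0.0, -79.5]
force: [0.4, 0.1, -0.7]
opening: 0.0006
clock: 53.95
tool_pos: [0.4551, 0.0523, 0.1111]
orientation: [-180.0, -0.0, -79.5]
force: [-0.2, 0.2, -0.8]
opening: 0.0006
now [0.4551 0.0523 0.1111] rpy [-180.    -0.   -79.5] F [-0.2  0.2 -0.8] open 0.0006 t 53.95 j1,j6 [31. 69.]
turn rz total 0.00 (yaw->-79.5) ; then shift x -0.00 y -0.01 z 0.70
side tilt y 0.0048 x -0.0013 z0 0.0906 n 1070
```

View pics/c25.png

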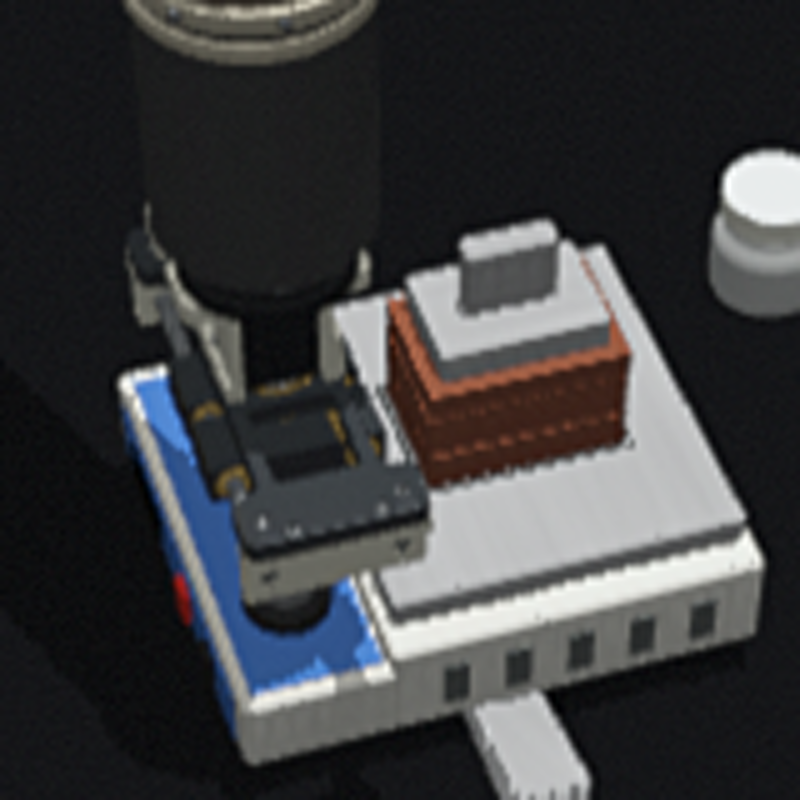

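```bash
python3 -m jog '0 0 0 0 0 0.4 -1; 0 0 0 0 0 0.3 -1; 0 0 0 0 0 0.07 -1; 0 0 0 0 0 0.07 -1; 0 0 0 0 0 0.04 -1; 0 0 0 0 0 0 -1; 0 0 0 0 0 0 -1'
```

```text
clock: 54.88
tool_pos: [0.4552, 0.0523, 0.0774]
orientation: [-179.9, -0.0, -79.5]
force: [-8.1, 1.2, 23.7]
opening: 0.0005
```

```bash
python3 -m jog '0 0 0 0 0 -0.3 -1; 0 0 0 0 0 -0.8 -1; 0 0 0 0 0 -1 -1; 0 0 0 0 0 -1 -1; 0 0 0 0 0 -1 -1; 0 0 0 0 0 -0.9 -1; 0 0 0 0 0 0 -1; 0 0 0 0 0 0 -1'
python3 - <<'E'
from h import *
plan(.4557,.0525,.083,-79.5)
im,d,P=snap("side","side26");tilt("side",im,d,P);crop(im,300,190,80,5,"c26");reds("side",im,d,P)
im,d,P=snap("top","top26");tilt("top",im,d,P);reds("top",im,d,P)
m=(P[...,2]>.19)&(abs(P[...,0]-.567)<.04)&(abs(P[...,1]-.13)<.04)&(d>0)&(P[...,2]<.215);print("lug",m.sum(),rectfit(P[m]))
E
```

```text
clock: 55.88
tool_pos: [0.4544, 0.0521, 0.275]
orientation: [180.0, 0.0, -79.5]
force: [-0.4, 0.3, -0.2]
opening: 0.0006
now [0.4544 0.0521 0.275 ] rpy [180.    0.  -79.5] F [-0.4  0.3 -0.2] open 0.0006 t 55.875 j1,j6 [31. 69.]
turn rz total -0.00 (yaw->-79.5) ; then shift x -0.00 y -0.03 z 4.80
side tilt y 0.0013 x -0.0011 z0 0.0906 n 1370
side red n 590 ztop 0.1506 (567.9, 127.0, 97.1, 68.7, 10.3)
top tilt y -0.0014 x -0.0076 z0 0.0904 n 559
lug 0 (0.0, 0.0, 0.0, 0.0, 0.0)
```

View pics/c26.png

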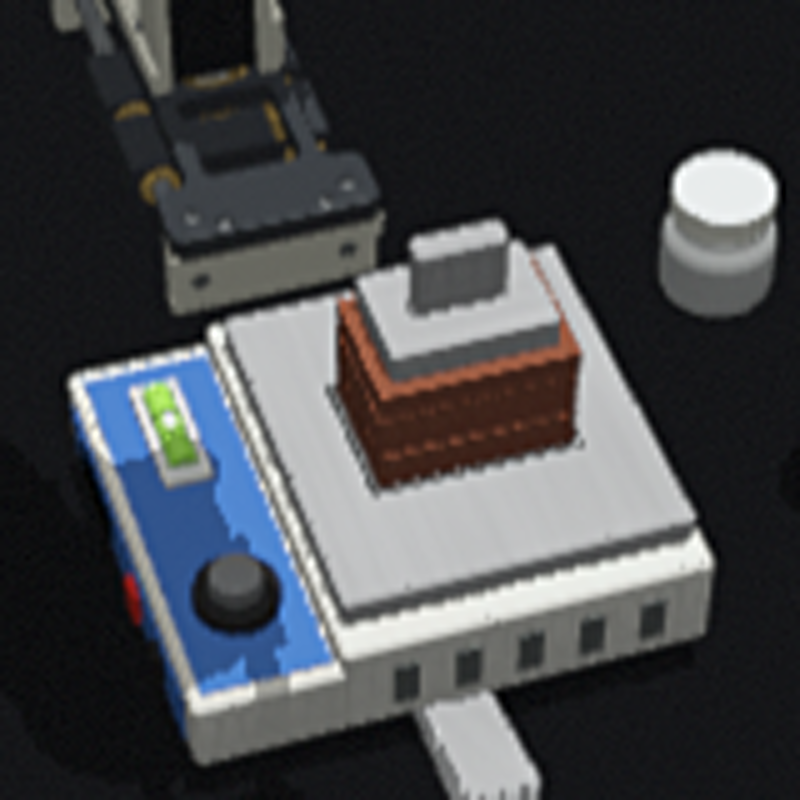

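View pics/top26.png

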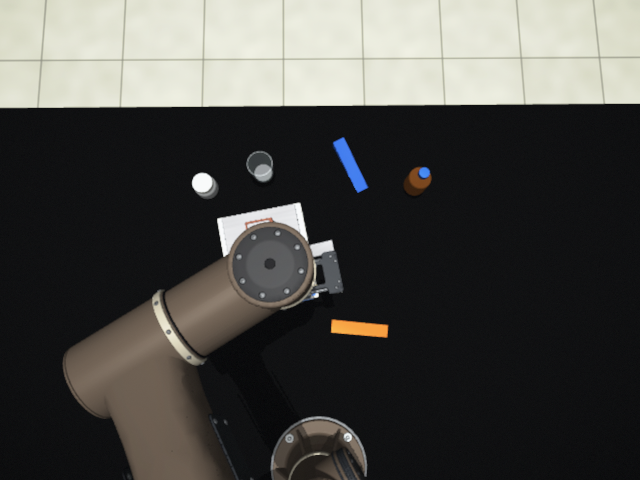

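```bash
python3 -c "
from plant import ctrl
print(ctrl.close_job())"
```

```text
the job is handed in; nothing more can be done
None
```

I pushed the grey steel wedge in under the low right edge until the plate was level. Then I piled the three slabs present (about 21, 24 and 15 mm thick) on the outline and lowered the load block onto the pile. I felt it rest before letting go: the wrist force went from -8 N to about 0, then +9 N. Last, I pressed the start button down to its stop (about 24 N, tool about 6 mm below the button's rest height) and handed the job in at about 56 s. The hand-in gives no verdict.

**Last checks:**
- **Level:** the side camera put the tilt at about 0.001 rad, and the bubble sat between the lines.
- **Pile:** the side camera put the top slab about 3 mm and 0.1° from the outline, and the load looked square and upright on it.
- **Button and glassware:** the button was up again, and the beaker, bottle and jar had not visibly moved.

**Disagreements and gaps:**
- While the gripper hid part of the plate, one side reading gave 0.005 rad of tilt. The final top view, also partly hidden, gave a stray -0.008 in the other direction (along x). Both are within the 0.015 limit, and the unobstructed views read level.
- The arm hid the load's lug in the last top view, so I checked its position only from the side picture and the tool position at release.

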